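Pack the cutter heads and slide the case under the display shelf

TASK

Pack up the cutter heads at this market stall: turn the carousel by its bar grip until their compartment stands in the open front, put every cutter head there is into the open case, and shut its lid fully. Then slide the shut case straight in under the display shelf, about central and square between its legs and without pressing up against the board, until its front wall is just inside the shelf's front edge (no more than 4 cm in) with the grip tab left sticking out. Leave the other things on the table where they are.

Things in the scene. Friction and masses are not known exactly. Their poses are not given: they have to be found in the camera images.
- stand: fixed grey foot of the carousel. Origin on the table, on the carousel's axis; its open front looks along its own -x. Over its back half lies a clear cover (see cover); the rest is open above.
- cover (a point): middle of the clear cover's front edge, on its top, axes as the stand's. The cover plate is 5 mm thick, its underside 85 mm and top 90 mm above the table, from x = +25 to +175 mm of the stand and 310 mm wide in y, on two thin posts at the stand's x = +165, y = +-130 mm. Heads under it cannot be picked from above.
- carousel (a joint): angle (rad) of the white turning plate, 290 mm across, upper face 30 mm above the table. 0: the heads' compartment faces the open front (-x of the stand); positive is counter-clockwise from above; free to turn either way (stops only at +-20). It turns with light friction (0.06 N m) and stays where left. White ridges 7 mm high bound the heads' compartment 78 degrees either side of its middle.
- bar (a point): middle of the black bar grip on the carousel's axis that turns the plate: 56 mm long, 14 mm thick, from 110 to 142 mm above the table, higher than the cover. Its long side is this point's x, which lies along the stand's x at carousel angle 0 and turns with the plate.
- bay (a point): middle of the heads' compartment on the upper face of the turning plate, 115 mm from the axis and 30 mm above the table; at the start it is at the back, under the cover
- case: low aluminium case 130 (x) x 190 (y) mm, walls 46 mm high and 4 mm thick, floor 4 mm thick; 52 mm tall when shut; about 0.6 kg. Loose: it slides on the table. Origin under the middle of the box on the table; lid hinge along its +x rim, black grip tab sticking out at its -x side (front).
- lid (a joint): angle (rad) of the case's lid, a plate 132 x 192 x 6 mm hinged along the +x rim 46 mm up (at x = +65 mm of the case): 0 shut, 1.57 upright, stops at 2.0. A stiff hinge (about 0.1 N m): it stays at any angle and must be pushed all the way down.
- lid_edge (a point): middle of the lid's free edge, 130 mm from the hinge, 3 mm over the plate's underside
- tab (a point): upper part of the case's grip tab, on its centre line, 45 mm above the table, 110 mm in front (-x) of the case's middle. The tab is 26 mm long in the case's x, 16 mm thick in y, and 8 to 58 mm above the table
- case_front (a point): middle of the case's front (-x) wall, 65 mm in front of the case's middle, 23 mm up; the tab lies in front of it
- shelf: fixed low wooden display shelf. Origin on the table under the middle of its front edge; the opening looks along its -x. Board 240 mm deep (x from 0 to 240 mm), 320 mm wide in y, underside 72 mm and top 84 mm above the table; 20 mm legs at the four corners leave 280 mm between them.
- shelf_top: the shelf's board with cartons on it, fixed to the shelf; same origin and axes. The cartons begin 145 mm behind the front edge and stand up to 130 mm higher than the board
- head1: a cutter head: a squat round white plastic piece with a steel crown, 36 mm diameter, 34 mm tall, 45 g, standing crown up in the carousel's compartment at the start (may be absent: two to four of the identical heads are there). Origin at the centre of its underside
- head2: a cutter head: a squat round white plastic piece with a steel crown, 36 mm diameter, 34 mm tall, 45 g, standing crown up in the carousel's compartment at the start (may be absent: two to four of the identical heads are there). Origin at the centre of its underside
- head3: a cutter head: a squat round white plastic piece with a steel crown, 36 mm diameter, 34 mm tall, 45 g, standing crown up in the carousel's compartment at the start (may be absent: two to four of the identical heads are there). Origin at the centre of its underside
- head4: a cutter head: a squat round white plastic piece with a steel crown, 36 mm diameter, 34 mm tall, 45 g, standing crown up in the carousel's compartment at the start (may be absent: two to four of the identical heads are there). Origin at the centre of its underside
- bowl: a white bowl, 140 mm wide, 65 mm tall, a bystander to leave alone; origin under its middle
- bottle: a water bottle, 64 mm wide, 210 mm tall, a bystander to leave alone; origin under its middle
- tray: a steel tray of green rolls, 180 x 110 mm, 32 mm tall, a bystander to leave alone; origin under its middle
- cup: a grey cup, 72 mm wide, 85 mm tall, a bystander to leave alone; origin under its middle
- chopper: a white hand chopper, 84 mm wide, 155 mm tall, a bystander to leave alone; origin under its middle
- carton: a small carton 100 x 75 x 55 mm, a bystander to leave alone; origin under its middle
- cabbage: a cabbage, 150 mm wide, 120 mm tall, a bystander to leave alone; origin under its middle

How it is judged:
On the way, in this order (a step that is already met when the one before it is completed fails the run):
1. the cutter heads' compartment has been turned to the open front (x of bay in the frame of stand below -0.05 m), for 0.2 s.
2. all cutter heads present are in the open case (x of head1 in the frame of case between -0.062 and 0.062 m and y of head1 in the frame of case between -0.092 and 0.092 m and z of head1 in the frame of case between -0.005 and 0.04 m and x of head2 in the frame of case between -0.062 and 0.062 m and y of head2 in the frame of case between -0.092 and 0.092 m and z of head2 in the frame of case between -0.005 and 0.04 m and x of head3 in the frame of case between -0.062 and 0.062 m and y of head3 in the frame of case between -0.092 and 0.092 m and z of head3 in the frame of case between -0.005 and 0.04 m and x of head4 in the frame of case between -0.062 and 0.062 m and y of head4 in the frame of case between -0.092 and 0.092 m and z of head4 in the frame of case between -0.005 and 0.04 m), for 0.2 s.
3. the lid is shut on them (all of step 2 and value of joint lid below 0.08 rad), for 0.2 s.
At the end, for the whole second after the job is handed in: Every cutter head present is in the case, the lid is shut (below 0.08 rad), and the case stands flat and at rest under the shelf: its front wall 0 to 40 mm behind the shelf's front edge, within 45 mm of the shelf's middle, square to it within 0.17 rad (all of step 3 and x of case_front in the frame of shelf between 0 and 0.04 m and y of case_front in the frame of shelf between -0.045 and 0.045 m and angle between the x axis of case and the x axis of shelf, either way round below 0.17 rad and angle between case's own z axis and vertical below 0.05 rad and linear speed of case below 0.02 m/s); the robot touches nothing.
It fails at once if the case or its lid pressed against the shelf board with more than 6 N (contact force between case and shelf_top above 6 N).
It fails at once if a bystander moved by more than 4 cm (distance of any of bowl, bottle, tray, cup, chopper, carton, cabbage from where it was at the start of the episode above 0.04 m).
Of head1, head2, head3, head4 only 2 to 4 are there at a start; the rules pass over those that are not, and their reading is None.
At some moment in a run one of case may be knocked a few centimetres aside while the robot is not near it.
It also fails if it takes over 210 s, if anything falls off the work surface, if the arm or the gripper's body presses on something with over 40 N, if the wrist force passes 120 N, or if a joint passes its speed limit or range.

ROBOT

A 7-joint arm with a two-finger parallel gripper is mounted at the origin on the work surface. World frame = base frame: x ahead of the robot, y to its left, z up, the work surface at z = 0. Lengths are in m, angles in rad, forces in N, time in s.
With the tool pointing down it reaches from about 0.425 to 0.925 m from the base axis. Payload 6.8 kg.
Tool frame: the origin (TCP) lies at the centre of the arm's flange, where the gripper is bolted on; the fingertips stand 173 mm ahead of it and the grasp point (between the pads) lies 155 mm ahead of it (r.hold_point_z is the distance from the TCP to the grasp point, in m); z points along the fingers, x is the direction in which the jaws open and shut, and the axes are right-handed (so a half turn about z gives the same grasp; the last joint's range is limited). The gripper opens to 85 mm and grips with 20 to 120 N. Pads are 22 mm wide; open, the fingers measure 114 mm over their backs; the gripper's body (76 mm by 85 mm) begins 54 mm behind the grasp point. The pads swing forward as they close: fully open they stand 13 mm farther back than shut.
Start: joints at [1.152, 0.477, 0.022, 1.555, -0.011, 1.109, -0.083], TCP at [0.206, -0.643, 0.405] pointing down, gripper open.
Joint ranges: [-2.96, 2.96], [-0.34, 2.1], [-1.41, 1.46], [0.24, 2.44], [-1.37, 4.51], [0.17, 1.92], [-2.96, 2.96]. Speed limits (rad/s): [2.39, 2.39, 3.14, 3.14, 3.14, 3.14, 3.14].

INTERFACE

Orientations are given as a rotation vector (axis times angle).
In Python, from bench import r gives the robot as it stands.
- The arm moves only by the tool apply_moves, never from a script. Its arguments are lists of equal length, an entry for each row: "dp": the shift along the tool's x, y, z scaled (see below), a list of three; "twist": the turn, a rotation vector about the tool's x, y, z scaled (see below), a list of three; "jaw": the closure in counts, from 0 (fully open) to 255 (shut). In form: {"dp": [[x, y, z], ...], "twist": [[rx, ry, rz], ...], "jaw": [jaw, ...]}. A call has 1 to 20 rows; each row shifts and turns the pose as measured when the row begins, along the tool's axes as they then stand; what a row does not reach is not made up. The controller multiplies each number of a shift by 12 cm and each number of a turn by 120 degrees. A row lasts 1/10 s, in which the tool goes at most 50 mm and 8.59 degrees, less where a joint would pass 70% of its speed; a pose out of reach is approached as far as the arm can. A call with a number of a shift or a turn outside -1 to 1 is refused whole. A call with a gripper value outside its range is refused whole. The fingers move at their own pace and stop on an object; "grip_force" is the grip in N (left out, the last holds). Time passes only in rows, so rows that do not move let the fingers close. It gives the time, the measured TCP pose, the force and the opening at its end, in the units of the state.
- r.get_obs(): the state, without advancing time (a new reading comes with each control period).
- r.grab_frame(name): name is "side" or "top"; returns a dict with "color" (480x640x3 uint8, red, green, blue), "z_map" (480x640 float32, m along the optical axis (not along the pixel's ray), 0 where there is no reading), "intrinsics" (3x3 intrinsics, pixels), "dist_coeffs" ([k1, k2, p1, p2, k3] as OpenCV has them; the pictures are not rectified), "R" (3x3) and "t" (3): a world point X has camera coordinates R X + t. Camera axes: x right, y down, z forward; pixel columns grow to the right and rows downward; lengths in m; the calibration is good to about 2 mm. A picture is of the moment at which its call begins.
- r.hand_in(): hands the job in, once; it reports no verdict.
The state is a dict: "clock": time; "joints": joint angles; "qvel": joint speeds; "tau": joint torques, N m; "tcp_pos": TCP position; "orientation": TCP orientation; "contact_force": force on the tool from outside, world axes, zero at the start; "moment": the same for the moment, N m; "grip_width": finger opening in m.
Only numpy, scipy, OpenCV 4.12 (cv2) and the standard library are available. Lean on these libraries where they do the work, as an engineer would, in place of code of your own. Each camera call takes 0.05 s, during which the arm holds its last target.

## Working session

There is one attempt and no reset: what is moved stays moved. The work goes in short steps, Python scripts to look and compute and a tool call to move; the robot and the scene stay as the last step left them, time stands still between calls to the robot, and variables do not carry over. Pictures are saved under pics/ and viewed, and the job is handed in when it is done.

Besides the shell and the picture viewer there is one more tool, called after ">>>" as name(argument=value, ...) on one line, values as JSON. apply_moves: Moves the arm, as the interface text tells. Shifts and turns lie within -1 to 1; 1 stands for 12 cm of shift or 120 degrees of turn. Its arguments: {"type":"object","properties":{"dp":{"type":"array"},"twist":{"type":"array"},"jaw":{"type":"array"},"grip_force":{"type":"number"}},"required":["dp","twist","jaw"]}

```bash
ls; mkdir -p pics
python3 - <<'E'
from bench import r
import cv2
print(r.get_obs())
for n in("side","top"):
    f=r.grab_frame(n); cv2.imwrite(f"pics/{n}0.png",f["color"][:,:,::-1])
    print(n,f["intrinsics"],f["dist_coeffs"],f["R"],f["t"])
E
```

```text
pics
{'clock': 0.0, 'joints': array([ 1.15187463,  0.47784165,  0.02232641,  1.55648742, -0.01149526,
        1.10929484, -0.08310059]), 'qvel': array([ 8.50859808e-04,  2.44502949e-03, -8.13640387e-05,  1.32922039e-04,
       -1.79835570e-03, -7.73075672e-04, -1.07064476e-03]), 'tau': array([ 4.67175892e-05, -5.96448183e+01,  1.60749178e+00, -2.81196660e+01,
        1.22949597e-02,  9.08097922e-03, -1.19011710e-05]), 'tcp_pos': array([ 0.20636962, -0.64238087,  0.4036821 ]), 'orientation': array([-2.53773689,  1.85018483,  0.00253922]), 'contact_force': array([-0.75654907, -0.06250315, -0.33779077]), 'moment': array([ 0.02914076,  0.0135587 , -0.00821075]), 'grip_width': 0.08551874713025356}
side [[595.6183054    0.         328.21565222]
 [  0.         595.6183054  242.69946291]
 [  0.           0.           1.        ]] [0.00727008 0.         0.         0.         0.        ] [[ 0.71756593 -0.69607941  0.02392876]
 [-0.32226573 -0.36227856 -0.87458507]
 [ 0.61744954  0.61986104 -0.48428129]] [-0.29018424  0.25535269  1.38635305]
top [[502.54822903   0.         316.97258641]
 [  0.         502.54822903 244.19452832]
 [  0.           0.           1.        ]] [0.00570216 0.         0.         0.         0.        ] [[-0.01305062 -0.9998923  -0.00671315]
 [-0.98950347  0.01388076 -0.14384094]
 [ 0.14391863  0.00476547 -0.98957805]] [0.04250799 0.48978203 1.266736  ]
```

View pics/side0.png

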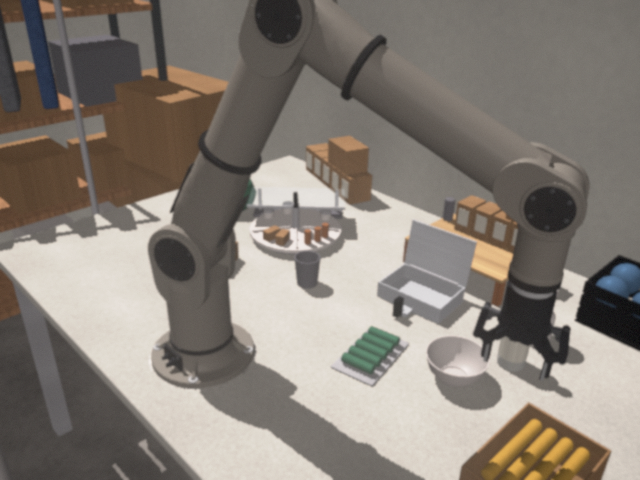

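View pics/top0.png

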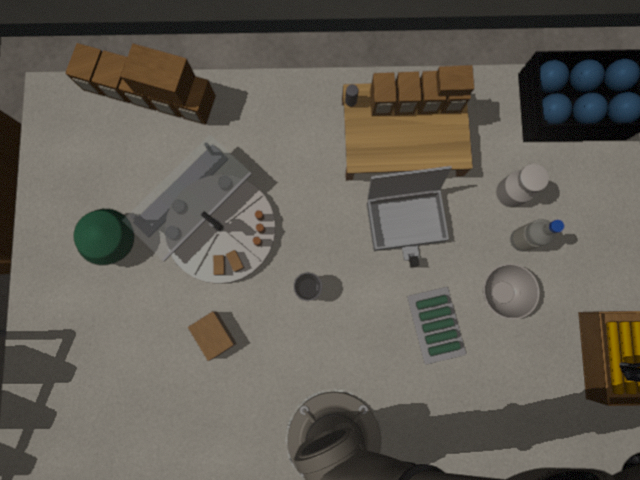

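```bash
cat > h.py <<'E'
import numpy as np, cv2
from bench import r
def ray(f,u,v):
    p=cv2.undistortPoints(np.array([[[u,v]]],float),f["intrinsics"],f["dist_coeffs"])[0,0]
    d=f["R"].T@np.array([p[0],p[1],1.]); c=-f["R"].T@f["t"]; return c,d
def onz(f,u,v,z):
    c,d=ray(f,u,v); return c+d*(z-c[2])/d[2]
def proj(f,X):
    rv,_=cv2.Rodrigues(f["R"]); return cv2.projectPoints(np.array(X,float).reshape(-1,3),rv,f["t"],f["intrinsics"],f["dist_coeffs"])[0][:,0]
def crop(f,x0,y0,x1,y1,s,name):
    im=cv2.resize(np.ascontiguousarray(f["color"][y0:y1,x0:x1,::-1]),None,fx=s,fy=s,interpolation=cv2.INTER_CUBIC)
    cv2.imwrite("pics/"+name,im)
def Rm(): return cv2.Rodrigues(np.array(r.get_obs()["orientation"]))[0]
def cloud(f):
    h,w=f["z_map"].shape; uu,vv=np.meshgrid(np.arange(w),np.arange(h))
    p=cv2.undistortPoints(np.stack([uu,vv],-1).reshape(-1,1,2).astype(float),f["intrinsics"],f["dist_coeffs"])[:,0]
    z=f["z_map"].reshape(-1); P=np.c_[p*z[:,None],z]
    W=(P-f["t"])@f["R"]; W[z==0]=np.nan
    return W.reshape(h,w,3)
E
python3 - <<'E'
from h import *
f=r.grab_frame("top"); crop(f,130,130,290,290,5,"t_car.png"); crop(f,330,60,490,280,3.6 and 2.7,"t_case.png")
g=r.grab_frame("side"); crop(g,230,130,390,270,5,"s_car.png"); crop(g,360,180,530,350,4,"s_case.png")
W=cloud(f)
for u,v in [(213,221),(408,220),(410,150),(300,287)]: print((u,v),W[v,u])
E
```

```text
(213, 221) [0.53451187 0.28377567 0.14185278]
(408, 220) [ 0.55833567 -0.20929808 -0.00420594]
(410, 150) [ 0.7228221  -0.20522624  0.086078  ]
(300, 287) [0.38191547 0.0819078  0.00681949]
```

View pics/t_car.png

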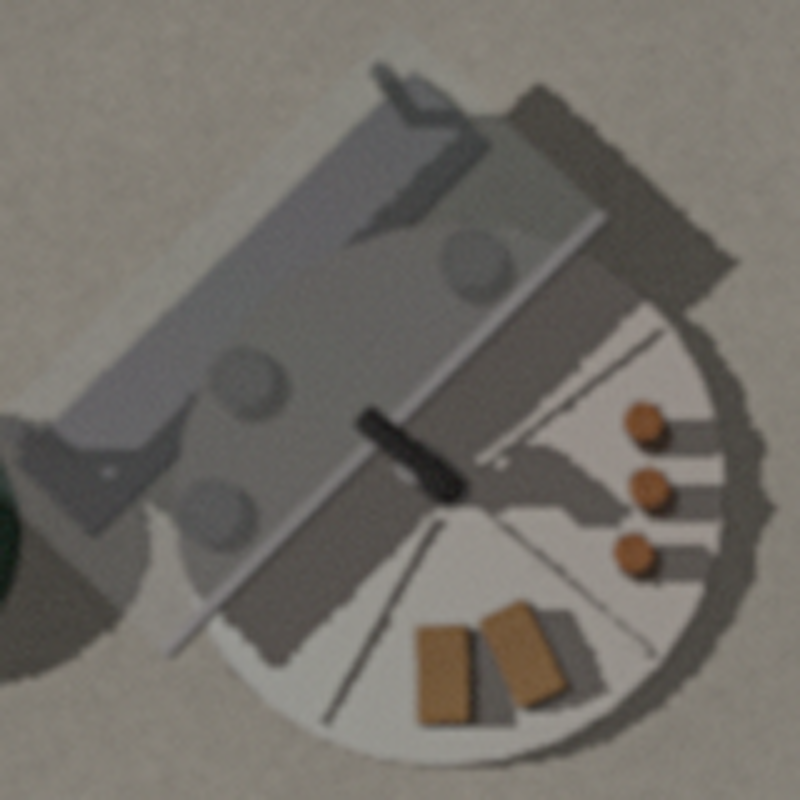

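View pics/t_case.png

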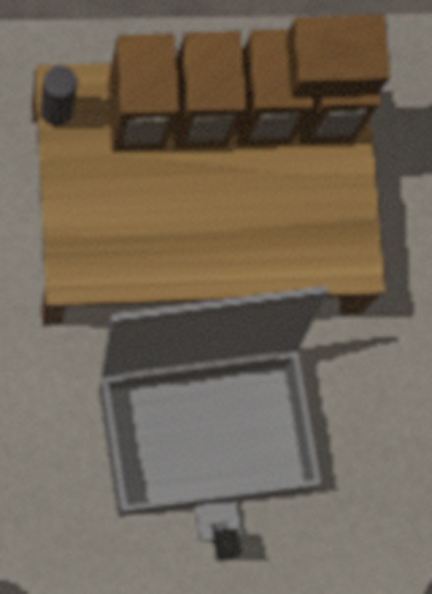

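View pics/s_car.png

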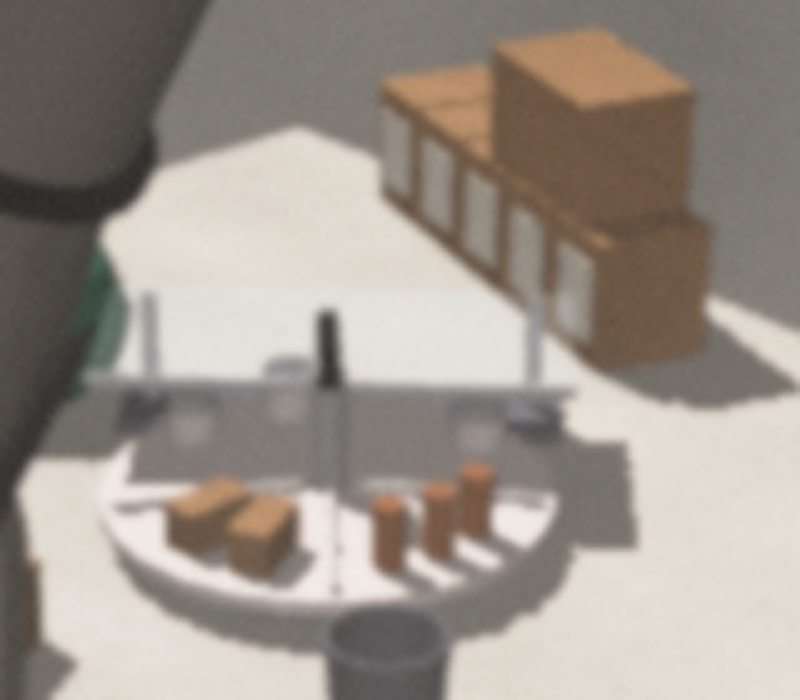

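View pics/s_case.png

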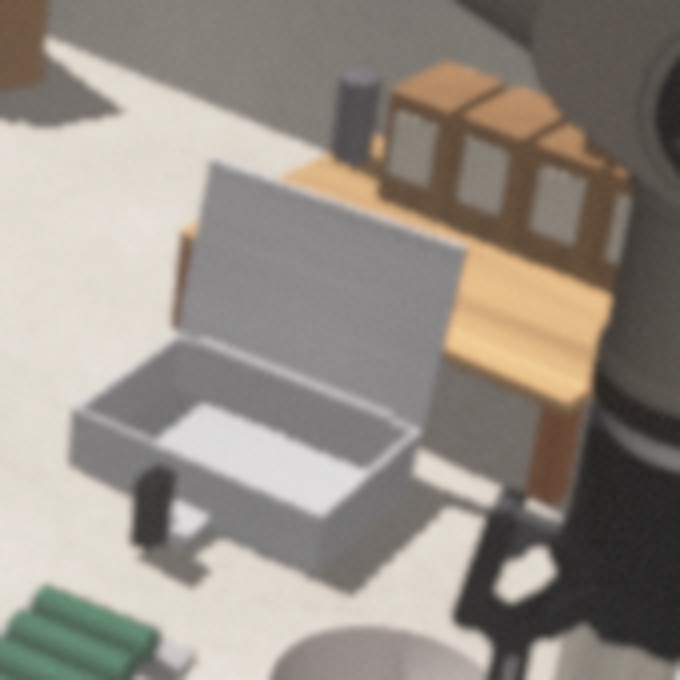

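```bash
cat > m0.py <<'E'
from h import *
f=r.grab_frame("top")
C=lambda x,y,s,x0,y0:(x0+x/s-.5+.5/s,y0+y/s-.5+.5/s)
def P(name,pts,z,s,x0,y0):
    o=np.array([onz(f,*C(x,y,s,x0,y0),z) for x,y in pts]); print(name,o[:,:2].round(4).tolist()); return o
car=(5,130,130); cs=(2.7,330,60)
P("bar",[(370,415),(455,490)],.142,*car)
e=P("cover edge",[(172,655),(603,213)],.09,*car); print(e.mean(0),np.degrees(np.arctan2(*(e[1]-e[0])[[1,0]])),np.linalg.norm(e[1]-e[0]))
P("ridges",[(325,722),(440,525),(480,460),(662,332),(655,655),(500,520)],.037,*car)
P("heads",[(247,383),(218,513),(478,264)],.064,*car)
P("plate",[(440,765),(720,480)],.03,*car)
P("case corners",[(104,380),(297,355),(320,487),(122,513)],.046,*cs)
P("tabtop",[(228,543)],.058,*cs)
P("shelf front",[(45,302),(382,290)],.084,*cs)
P("lidtop",[(110,318),(325,290)],.17,*cs)
E
python3 m0.py
```

```text
bar [[0.5553, 0.3067], [0.5182, 0.2653]]
cover edge [[0.4467, 0.4146], [0.6693, 0.2026]]
[0.55798823 0.3085597  0.09      ] -43.605199991203555 0.30739784158800565
ridges [[0.4171, 0.3513], [0.5189, 0.2937], [0.553, 0.2734], [0.62, 0.1786], [0.4494, 0.1817], [0.5211, 0.2626]]
heads [[0.5897, 0.3885], [0.5222, 0.4015], [0.6508, 0.2706]]
plate [[0.3947, 0.2932], [0.5419, 0.1488]]
case corners [[0.602, -0.0989], [0.6239, -0.2856], [0.4948, -0.3013], [0.4725, -0.1124]]
tabtop [[0.4412, -0.2095]]
shelf front [[0.6691, -0.0416], [0.6759, -0.3591]]
lidtop [[0.6284, -0.0932], [0.6508, -0.2823]]
```

```bash
cat >> h.py <<'E'
def go(p,yaw=None):
    "total move to TCP p and tool-x yaw (deg): in tool axes now, units; twist to be done separately"
    o=r.get_obs(); R=Rm(); d=R.T@(np.array(p)-o["tcp_pos"])
    y0=np.degrees(np.arctan2(R[1,0],R[0,0]))
    print("t %.1f pos %s yaw %.1f tilt %s w %.4f F %s"%(o["clock"],o["tcp_pos"].round(4),y0,R[:2,2].round(4),o["grip_width"],o["contact_force"].round(1)),"j7 %.2f"%o["joints"][6])
    # after tilt fix in tool axes
    n=np.linalg.norm(d); print("dp units",(d/.12).round(3),"dist mm %.1f rows %.1f"%(n*1e3,n/.049))
    if yaw is not None:
        a=np.radians(yaw); T=np.array([[np.cos(a),np.sin(a),0],[np.sin(a),-np.cos(a),0],[0,0,-1]])
        w=cv2.Rodrigues(R.T@T)[0][:,0]; print("twist units",(np.degrees(w)/120).round(3),"deg",np.degrees(w).round(1))
        d2=T.T@(np.array(p)-o["tcp_pos"]); print("dp in target axes",(d2/.12).round(3))
E
python3 -c "
from h import *
go([.42,-.25,.43],-42)"
```

```text
t 0.2 pos [ 0.2064 -0.6426  0.4043] yaw -72.2 tilt [-0.0003  0.0007] w 0.0855 F [-0.1  1.2  0. ] j7 -0.08
dp units [-2.57  -2.695 -0.213] dist mm 447.6 rows 9.1
twist units [-0.     0.    -0.252] deg [ -0.    0.  -30.2]
dp in target axes [-0.866 -3.622 -0.214]
```

>>> apply_moves(dp=[[-0.257, -0.27, -0.021], [-0.257, -0.27, -0.021], [-0.257, -0.27, -0.021], [-0.257, -0.27, -0.021], [-0.257, -0.27, -0.021], [-0.257, -0.27, -0.021], [-0.257, -0.27, -0.021], [-0.257, -0.27, -0.021], [-0.257, -0.27, -0.021], [-0.257, -0.27, -0.021], [-0.33, -0.19, 0], [-0.33, -0.19, 0], [-0.33, -0.19, 0], [-0.33, -0.19, 0], [-0.33, -0.19, 0], [-0.33, -0.19, 0], [-0.33, -0.19, 0], [-0.33, -0.19, 0], [-0.33, -0.19, 0], [-0.33, -0.19, 0]], twist=[[0, 0, 0], [0, 0, 0], [0, 0, 0], [0, 0, 0], [0, 0, 0], [0, 0, 0], [0, 0, 0], [0, 0, 0], [0, 0, 0], [0, 0, 0], [0, 0, 0], [0, 0, 0], [0, 0, 0], [0, 0, 0], [0, 0, 0], [0, 0, 0], [0, 0, 0], [0, 0, 0], [0, 0, 0], [0, 0, 0]], jaw=[0, 0, 0, 0, 0, 0, 0, 0, 0, 0, 0, 0, 0, 0, 0, 0, 0, 0, 0, 0], grip_force=40)

```text
clock: 2.25
tcp_pos: [0.5286, 0.2214, 0.4288]
orientation: [2.522, -1.871, 0.012]
contact_force: [0.9, -0.7, 0.2]
grip_width: 0.085
```

```bash
python3 -c "
from h import *
go([.5385,.288,.38],-42)"
```

```text
t 2.2 pos [0.5286 0.2214 0.4288] yaw -73.2 tilt [ 0.0051 -0.0057] w 0.0850 F [ 0.9 -0.7  0.2] j7 -1.95
dp units [-0.51  -0.238  0.404] dist mm 83.1 rows 1.7
twist units [-0.001 -0.004 -0.26 ] deg [ -0.1  -0.4 -31.2]
dp in target axes [-0.31  -0.467  0.407]
```

>>> apply_moves(dp=[[-0.25, -0.12, 0.2], [-0.25, -0.12, 0.2], [0, 0, 0], [0, 0, 0], [0, 0, 0], [0, 0, 0], [0, 0, 0]], twist=[[0, 0, 0], [0, 0, 0], [0, -0.004, -0.065], [0, 0, -0.065], [0, 0, -0.065], [0, 0, -0.065], [0, 0, 0]], jaw=[0, 0, 0, 0, 0, 0, 0])

```text
clock: 2.95
tcp_pos: [0.5376, 0.2999, 0.3775]
orientation: [-2.944, 1.075, 0.004]
contact_force: [-0.5, 0.8, 0.2]
grip_width: 0.0854
```

Run:
```python
from h import *
go([.5385,.288,.283],-42)
f=r.grab_frame("side"); crop(f,190,60,390,260,4,"s1.png")
f=r.grab_frame("top"); crop(f,130,130,290,290,4,"t1.png")
```

```text
t 3.0 pos [0.5376 0.2999 0.3775] yaw -40.1 tilt [0.0005 0.0079] w 0.0854 F [-0.5  0.8  0.2] j7 -1.58
dp units [0.073 0.076 0.787] dist mm 95.3 rows 1.9
twist units [-0.003  0.002  0.016] deg [-0.4  0.3  1.9]
dp in target axes [0.072 0.069 0.788]
```

View pics/s1.png

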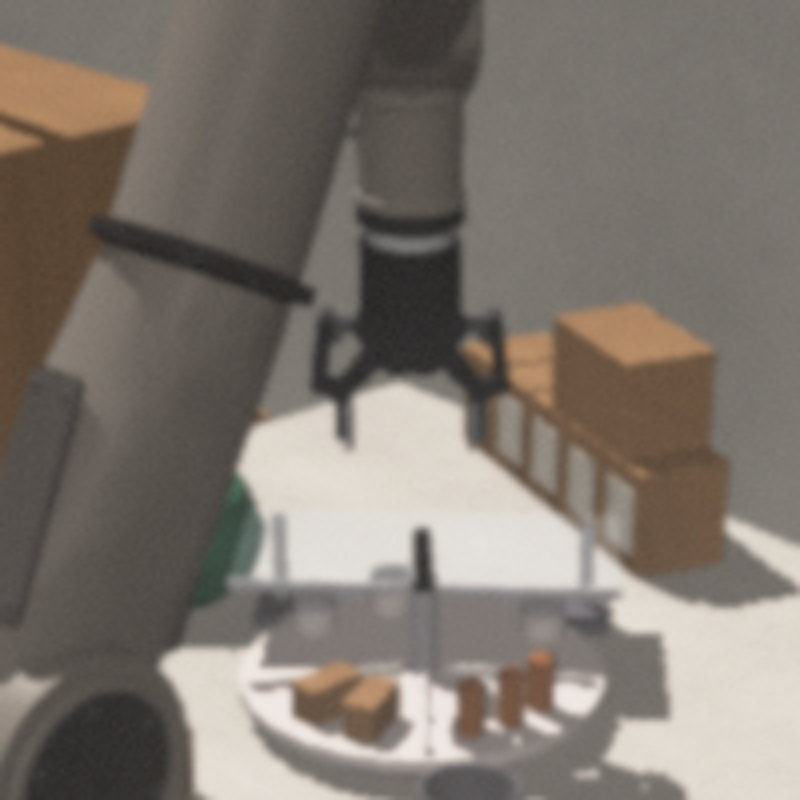

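>>> apply_moves(dp=[[0.073, 0.072, 0], [0, 0, 0.3], [0, 0, 0.3], [0, 0, 0.18], [0, 0, 0]], twist=[[-0.003, 0.002, 0.016], [0, 0, 0], [0, 0, 0], [0, 0, 0], [0, 0, 0]], jaw=[0, 0, 0, 0, 0])

```text
clock: 3.55
tcp_pos: [0.5408, 0.2829, 0.2834]
orientation: [2.915, -1.17, 0.009]
contact_force: [-0.4, -0.2, 0.8]
grip_width: 0.0855
```

Run:
```python
from h import *
go([.5385,.288,.283],-42)
```

```text
t 3.5 pos [0.5408 0.2829 0.2834] yaw -43.7 tilt [ 0.0053 -0.0025] w 0.0855 F [-0.4 -0.2  0.8] j7 -1.68
dp units [-0.043 -0.017  0.003] dist mm 5.6 rows 0.1
twist units [-0.001 -0.003 -0.014] deg [-0.1 -0.3 -1.7]
dp in target axes [-0.043 -0.018  0.004]
```

>>> apply_moves(dp=[[-0.04, -0.015, 0], [0, 0, 0], [0, 0, 0], [0, 0, 0], [0, 0, 0], [0, 0, 0], [0, 0, 0], [0, 0, 0], [0, 0, 0], [0, 0, 0]], twist=[[0, -0.003, -0.012], [0, 0, 0], [0, 0, 0], [0, 0, 0], [0, 0, 0], [0, 0, 0], [0, 0, 0], [0, 0, 0], [0, 0, 0], [0, 0, 0]], jaw=[0, 200, 255, 255, 255, 255, 255, 255, 255, 255])

```text
clock: 4.55
tcp_pos: [0.5389, 0.2889, 0.2891]
orientation: [-2.922, 1.134, -0.004]
contact_force: [-1.0, 0.8, -0.9]
grip_width: 0.0132
```

Run:
```python
from h import *
go([.5385,.288,.283],-42)
```

```text
t 4.5 pos [0.5389 0.2889 0.2891] yaw -42.4 tilt [0.0052 0.0055] w 0.0132 F [-1.   0.8 -0.9] j7 -1.66
dp units [0.003 0.008 0.051] dist mm 6.2 rows 0.1
twist units [-0.004 -0.    -0.004] deg [-0.4 -0.  -0.4]
dp in target axes [0.003 0.008 0.051]
```

>>> apply_moves(dp=[[0, 0, 0], [0, 0, 0], [0, 0, 0], [0, 0, 0], [0, 0, 0], [0, 0, 0], [0, 0, 0], [0, 0, 0], [0, 0, 0], [0, 0, 0], [0, 0, 0], [0, 0, 0]], twist=[[0, 0, -0.015], [0, 0, -0.03], [0, 0, -0.04], [0, 0, -0.045], [0, 0, -0.045], [0, 0, -0.045], [0, 0, -0.045], [0, 0, -0.045], [0, 0, -0.04], [0, 0, -0.03], [0, 0, -0.015], [0, 0, 0]], jaw=[255, 255, 255, 255, 255, 255, 255, 255, 255, 255, 255, 255])

```text
clock: 5.75
tcp_pos: [0.5395, 0.2885, 0.2891]
orientation: [-3.128, -0.208, -0.006]
contact_force: [0.3, 0.4, -1.1]
grip_width: 0.0135
```

Run:
```python
from h import *
go([.5385,.288,.285],138)
f=r.grab_frame("side"); crop(f,190,60,390,260,3,"s2.png")
```

```text
t 5.8 pos [0.5395 0.2885 0.2891] yaw 7.6 tilt [0.0033 0.0074] w 0.0135 F [ 0.3  0.4 -1.1] j7 -0.90
dp units [-0.009  0.003  0.034] dist mm 4.3 rows 0.1
twist units [ 1.000e-03 -5.000e-03 -1.087e+00] deg [ 1.000e-01 -6.000e-01 -1.304e+02]
dp in target axes [ 0.004 -0.009  0.034]
```

View pics/s2.png

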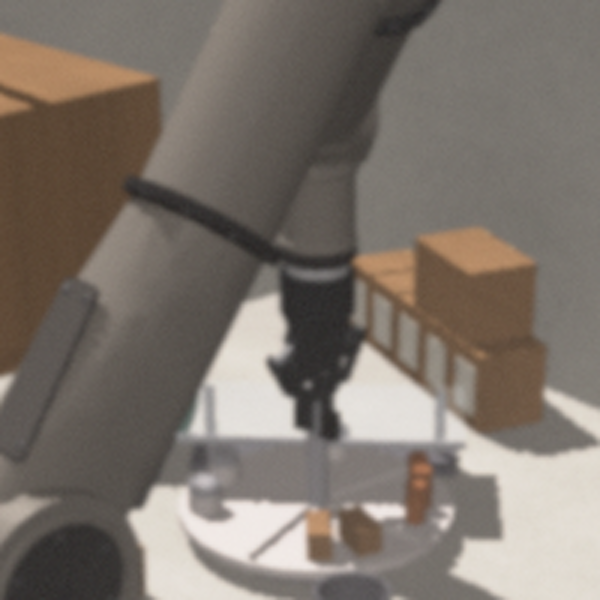

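>>> apply_moves(dp=[[0, 0, 0], [0, 0, 0], [0, 0, 0], [0, 0, 0], [0, 0, 0], [0, 0, 0], [0, 0, 0], [0, 0, 0], [0, 0, 0], [0, 0, 0], [0, 0, 0], [0, 0, 0], [0, 0, 0], [0, 0, 0], [0, 0, 0], [0, 0, 0], [0, 0, 0], [0, 0, 0], [0, 0, 0], [0, 0, 0]], twist=[[0, 0, -0.02], [0, 0, -0.04], [0, 0, -0.06], [0, 0, -0.06], [0, 0, -0.06], [0, 0, -0.06], [0, 0, -0.06], [0, 0, -0.06], [0, 0, -0.06], [0, 0, -0.06], [0, 0, -0.06], [0, 0, -0.06], [0, 0, -0.06], [0, 0, -0.06], [0, 0, -0.06], [0, 0, -0.06], [0, 0, -0.06], [0, 0, -0.06], [0, 0, -0.045], [0, 0, -0.02]], jaw=[255, 255, 255, 255, 255, 255, 255, 255, 255, 255, 255, 255, 255, 255, 255, 255, 255, 255, 255, 255])

```text
clock: 7.8
tcp_pos: [0.5402, 0.2894, 0.2891]
orientation: [-1.015, -2.971, -0.011]
contact_force: [-0.4, 1.4, 1.5]
grip_width: 0.0132
```

>>> apply_moves(dp=[[0, 0, 0], [0, 0, 0], [0, 0, 0], [0, 0, 0], [0, 0, 0], [0, 0, 0], [0, 0, 0], [0, 0, -0.3], [0, 0, -0.3], [0, 0, -0.2], [0, 0, 0]], twist=[[0, 0, 0], [0, 0, 0], [0, 0, 0], [0, 0, 0], [0, 0, 0], [0, 0, 0], [0, 0, 0], [0, 0, 0], [0, 0, 0], [0, 0, 0], [0, 0, 0]], jaw=[255, 0, 0, 0, 0, 0, 0, 0, 0, 0, 0])

```text
clock: 8.9
tcp_pos: [0.5408, 0.288, 0.3869]
orientation: [-1.023, -2.968, -0.007]
contact_force: [0.2, 1.1, -0.3]
grip_width: 0.0855
```

Run:
```python
from h import *
go([.5385,.288,.38],138)
f=r.grab_frame("side"); crop(f,190,110,390,270,4,"s3.png")
f=r.grab_frame("top"); crop(f,130,130,290,290,5,"t3.png"); crop(f,330,60,490,280,2.7,"t3c.png")
```

```text
t 8.9 pos [0.5408 0.288  0.3869] yaw 142.0 tilt [-0.0003  0.0051] w 0.0855 F [ 0.2  1.1 -0.3] j7 1.27
dp units [ 0.015 -0.012  0.058] dist mm 7.3 rows 0.1
twist units [ 0.002 -0.002  0.033] deg [ 0.2 -0.2  4. ]
dp in target axes [ 0.014 -0.013  0.058]
```

View pics/s3.png

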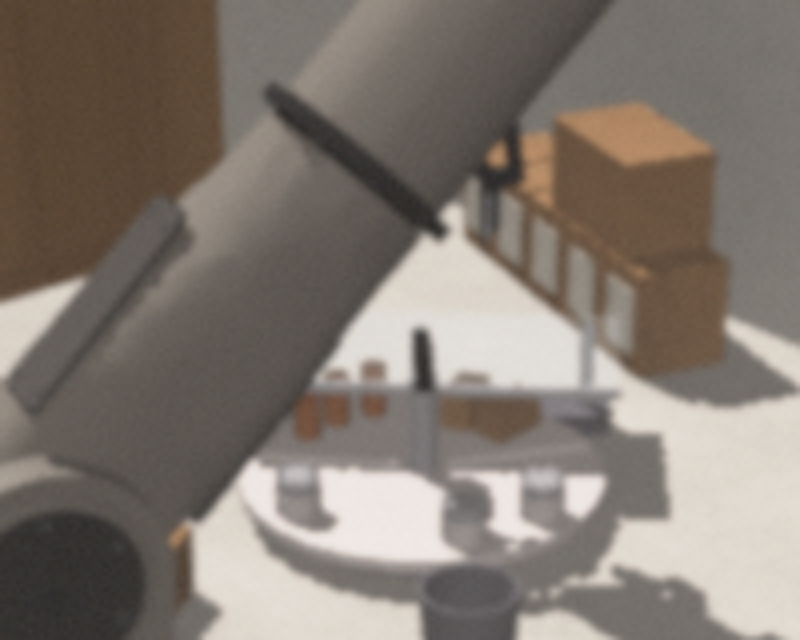

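View pics/t3.png

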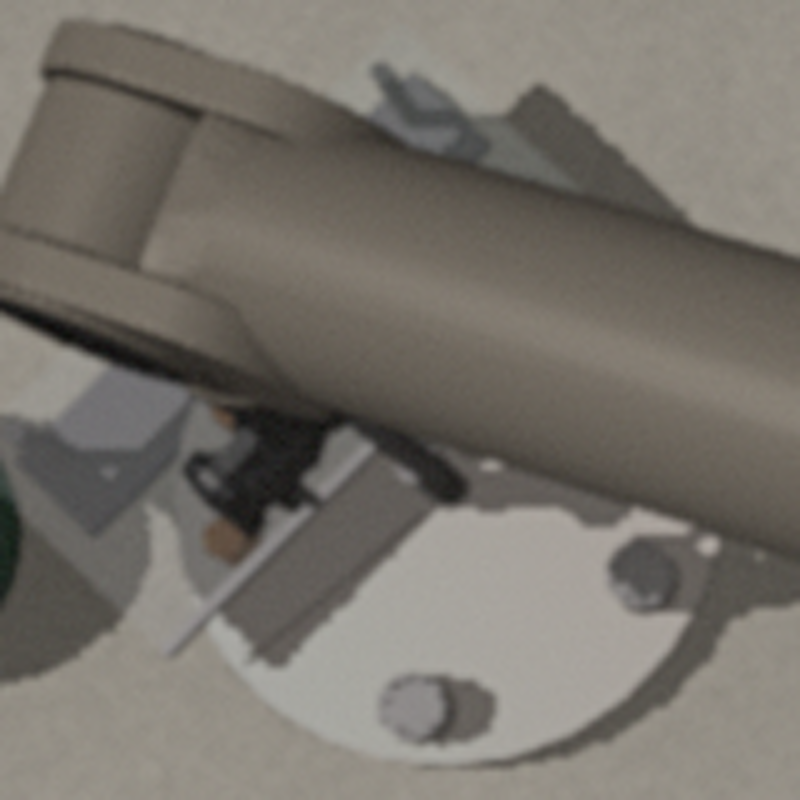

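Run:
```python
from h import *
f=r.grab_frame("top");g=r.grab_frame("side")
for x,y in [(415,705),(645,570)]: print("top",onz(f,130+x/5-.4,130+y/5-.4,.064).round(4))
for x,y in [(298,470),(468,495),(543,475)]: print("side",onz(g,190+x/4-.4,110+y/4-.4,.064).round(4))
```

```text
top [0.4227 0.2994 0.064 ]
top [0.4898 0.1838 0.064 ]
side [0.4251 0.3027 0.064 ]
side [0.4944 0.1876 0.064 ]
side [0.5586 0.1737 0.064 ]
```

View pics/t3c.png

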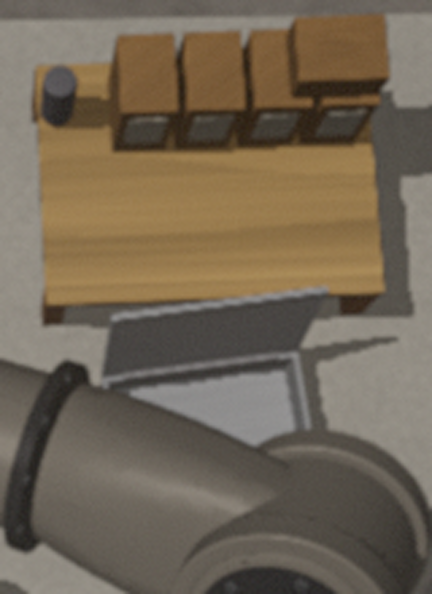

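Run:
```python
from h import *
go([.556,.171,.3],97)
```

```text
t 9.1 pos [0.5406 0.2866 0.3821] yaw 142.0 tilt [-0.0057  0.0007] w 0.0853 F [0.2 0.3 0.3] j7 1.27
dp units [-0.698 -0.677  0.682] dist mm 142.6 rows 2.9
twist units [-0.002 -0.002  0.375] deg [-0.3 -0.2 45. ]
dp in target axes [-0.972  0.01   0.684]
```

>>> apply_moves(dp=[[0, 0, 0], [0, 0, 0], [0, 0, 0], [0, 0, 0], [0, 0, 0], [0, 0, 0], [-0.24, 0, 0.17], [-0.24, 0, 0.17], [-0.24, 0, 0.17], [-0.24, 0, 0.17], [0, 0, 0]], twist=[[0, 0, 0.063], [0, 0, 0.063], [0, 0, 0.063], [0, 0, 0.063], [0, 0, 0.063], [0, 0, 0.06], [0, 0, 0], [0, 0, 0], [0, 0, 0], [0, 0, 0], [0, 0, 0]], jaw=[0, 0, 0, 0, 0, 0, 0, 0, 0, 0, 0])

```text
clock: 10.2
tcp_pos: [0.5467, 0.1646, 0.2821]
orientation: [-2.107, -2.31, 0.038]
contact_force: [-0.3, -0.5, 0.9]
grip_width: 0.0853
```

Run:
```python
from h import *
go([.556,.171,.209],97)
f=r.grab_frame("side"); crop(f,190,110,390,270,4,"s4.png")
```

```text
t 10.2 pos [0.5467 0.1646 0.2821] yaw 95.3 tilt [-0.0269 -0.008 ] w 0.0853 F [-0.3 -0.5  0.9] j7 0.64
dp units [0.049 0.099 0.606] dist mm 73.9 rows 1.5
twist units [-0.013  0.002 -0.014] deg [-1.6  0.3 -1.7]
dp in target axes [0.043 0.083 0.609]
```

View pics/s4.png

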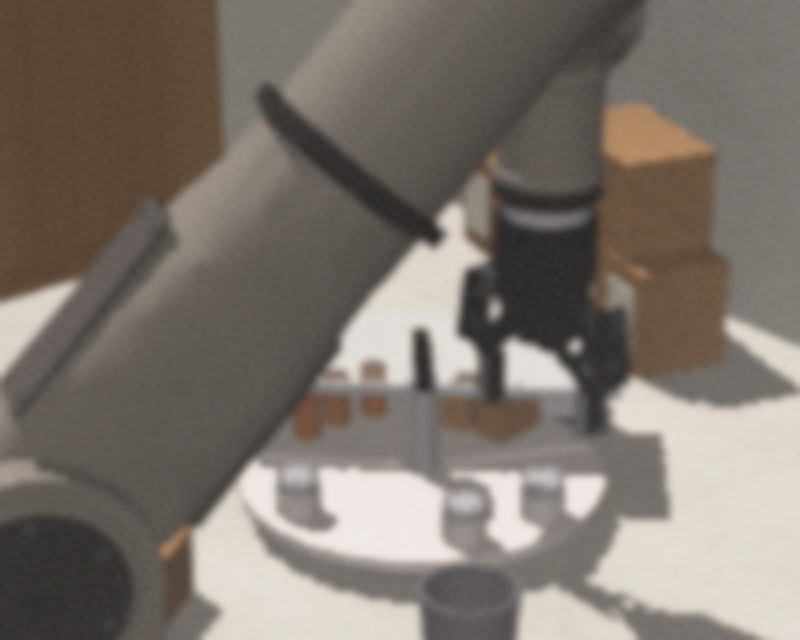

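>>> apply_moves(dp=[[0, 0, 0], [0.043, 0.083, 0], [0, 0, 0]], twist=[[-0.013, 0.002, -0.014], [0, 0, 0], [0, 0, 0]], jaw=[0, 0, 0])

```text
clock: 10.55
tcp_pos: [0.556, 0.1763, 0.2841]
orientation: [-2.074, -2.359, -0.01]
contact_force: [-1.0, 0.2, 1.0]
grip_width: 0.0852
```

Run:
```python
from h import *
go([.556,.171,.209],97)
```

```text
t 10.6 pos [0.556  0.1763 0.2841] yaw 97.4 tilt [0.0037 0.0051] w 0.0852 F [-1.   0.2  1. ] j7 0.66
dp units [-0.046 -0.008  0.625] dist mm 75.2 rows 1.5
twist units [ 0.002 -0.002  0.003] deg [ 0.2 -0.3  0.4]
dp in target axes [-0.044 -0.005  0.626]
```

>>> apply_moves(dp=[[-0.035, -0.005, 0.2], [0, 0, 0.22], [0, 0, 0.18], [0, 0, 0], [0, 0, 0], [0, 0, 0], [0, 0, 0], [0, 0, 0], [0, 0, 0], [0, 0, 0]], twist=[[0, 0, 0], [0, 0, 0], [0, 0, 0], [0, 0, 0], [0, 0, 0], [0, 0, 0], [0, 0, 0], [0, 0, 0], [0, 0, 0], [0, 0, 0]], jaw=[0, 0, 0, 0, 255, 255, 255, 255, 255, 255], grip_force=30)

```text
clock: 11.55
tcp_pos: [0.559, 0.1809, 0.2187]
orientation: [2.063, 2.364, 0.032]
contact_force: [0.4, -0.3, -0.5]
grip_width: 0.0346
```

Run:
```python
from h import *
go([.556,.171,.209],97)
f=r.grab_frame("side"); crop(f,190,110,390,270,4,"s5.png")
```

```text
t 11.6 pos [0.559  0.1809 0.2187] yaw 97.8 tilt [0.0165 0.0127] w 0.0346 F [ 0.4 -0.3 -0.5] j7 0.59
dp units [-0.08  -0.037  0.079] dist mm 14.2 rows 0.3
twist units [ 0.009 -0.005  0.006] deg [ 1.  -0.6  0.8]
dp in target axes [-0.079 -0.035  0.081]
```

View pics/s5.png

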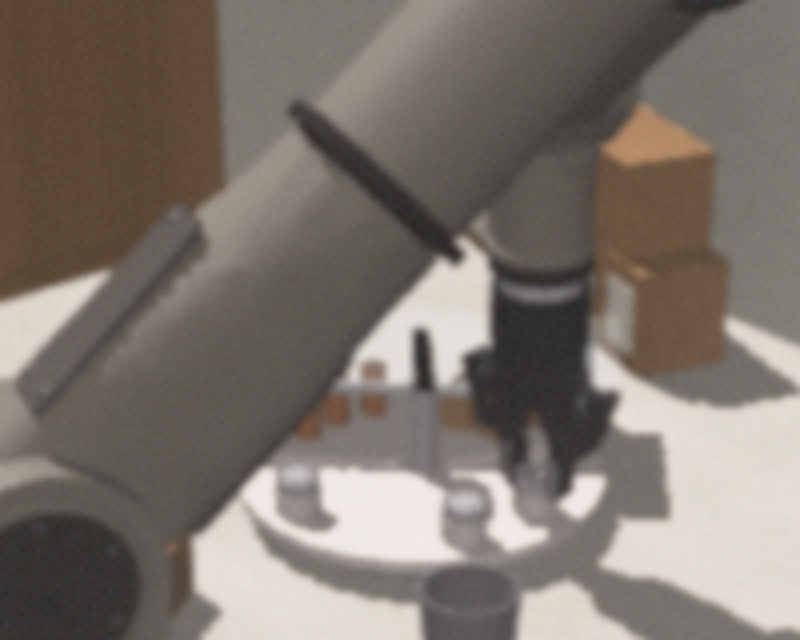

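>>> apply_moves(dp=[[0, 0, -0.2], [0, 0, -0.4], [0, 0, -0.4], [0, 0, -0.4], [0, 0, -0.2], [0, 0, 0]], twist=[[0, 0, 0], [0, 0, 0], [0, 0, 0], [0, 0, 0], [0, 0, 0], [0, 0, 0]], jaw=[255, 255, 255, 255, 255, 255])

```text
clock: 12.2
tcp_pos: [0.5553, 0.178, 0.416]
orientation: [2.064, 2.367, 0.025]
contact_force: [0.0, 1.1, -0.6]
grip_width: 0.035
```

Run:
```python
from h import *
go([.52,-.248,.40],97)
```

```text
t 12.2 pos [0.5553 0.178  0.416 ] yaw 97.8 tilt [0.0114 0.0112] w 0.0350 F [ 0.   1.1 -0.6] j7 0.78
dp units [-3.478 -0.775  0.09 ] dist mm 427.8 rows 8.7
twist units [ 0.006 -0.005  0.007] deg [ 0.7 -0.6  0.8]
dp in target axes [-3.488 -0.725  0.133]
```

>>> apply_moves(dp=[[-0.15, -0.03, 0], [-0.34, -0.07, 0], [-0.34, -0.07, 0], [-0.34, -0.07, 0], [-0.34, -0.07, 0], [-0.34, -0.07, 0], [-0.34, -0.07, 0], [-0.34, -0.07, 0], [-0.34, -0.07, 0], [-0.34, -0.07, 0], [-0.28, -0.06, 0], [0, 0, 0]], twist=[[0.006, -0.005, 0.007], [0, 0, 0], [0, 0, 0], [0, 0, 0], [0, 0, 0], [0, 0, 0], [0, 0, 0], [0, 0, 0], [0, 0, 0], [0, 0, 0], [0, 0, 0], [0, 0, 0]], jaw=[255, 255, 255, 255, 255, 255, 255, 255, 255, 255, 255, 255])

```text
clock: 13.4
tcp_pos: [0.5152, -0.267, 0.4028]
orientation: [-2.073, -2.346, 0.012]
contact_force: [-0.3, 0.3, -0.8]
grip_width: 0.0349
```

Run:
```python
from h import *
go([.52,-.248,.30],97)
f=r.grab_frame("side"); crop(f,340,120,540,340,2.7,"s6.png")
f=r.grab_frame("top"); crop(f,330,60,490,280,2.7,"t6.png")
crop(f,130,130,290,290,4,"t6c.png")
```

```text
t 13.4 pos [ 0.5152 -0.267   0.4028] yaw 97.1 tilt [-0.0133  0.0015] w 0.0349 F [-0.3  0.3 -0.8] j7 1.51
dp units [0.15  0.071 0.856] dist mm 104.6 rows 2.1
twist units [-0.006 -0.001  0.001] deg [-0.7 -0.2  0.1]
dp in target axes [0.153 0.059 0.856]
```

View pics/s6.png

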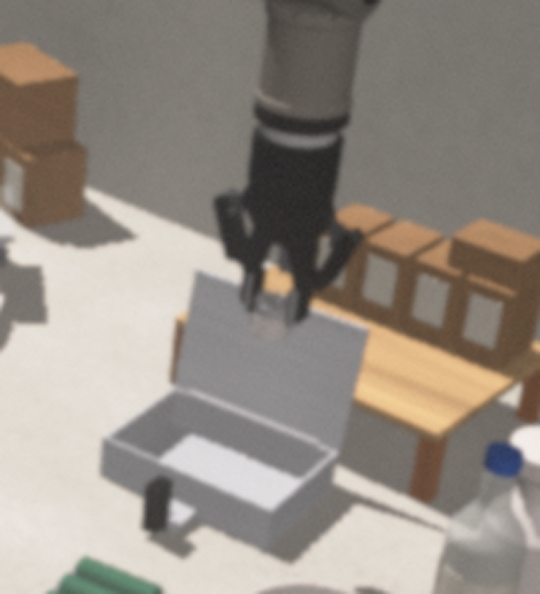

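View pics/t6.png

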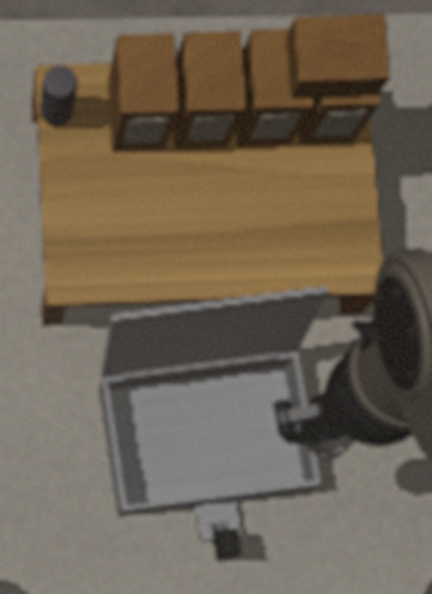

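View pics/t6c.png

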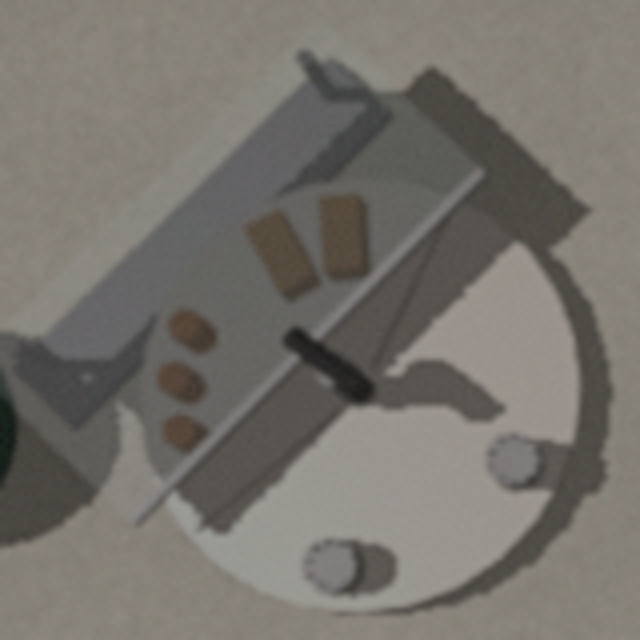

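>>> apply_moves(dp=[[0.15, 0.06, 0], [0, 0, 0.3], [0, 0, 0.3], [0, 0, 0.2], [0, 0, 0]], twist=[[-0.006, 0, 0], [0, 0, 0], [0, 0, 0], [0, 0, 0], [0, 0, 0]], jaw=[255, 255, 255, 255, 255])

```text
clock: 14.0
tcp_pos: [0.5216, -0.2325, 0.3047]
orientation: [-2.055, -2.372, -0.011]
contact_force: [-0.7, 0.2, 0.2]
grip_width: 0.035
```

Run:
```python
from h import *
go([.521,-.248,.196],97)
```

```text
t 14.0 pos [ 0.5216 -0.2325  0.3047] yaw 98.2 tilt [0.0025 0.0073] w 0.0350 F [-0.7  0.2  0.2] j7 1.39
dp units [-0.133 -0.027  0.905] dist mm 109.8 rows 2.2
twist units [ 0.002 -0.003  0.01 ] deg [ 0.2 -0.4  1.2]
dp in target axes [-0.127 -0.021  0.906]
```

>>> apply_moves(dp=[[-0.12, -0.02, 0.25], [0, 0, 0.25], [0, 0, 0.2], [0, 0, 0.1], [0, 0, 0], [0, 0, 0]], twist=[[0, -0.003, 0.008], [0, 0, 0], [0, 0, 0], [0, 0, 0], [0, 0, 0], [0, 0, 0]], jaw=[255, 255, 255, 255, 255, 255])

```text
clock: 14.6
tcp_pos: [0.526, -0.24, 0.2131]
orientation: [2.06, 2.361, 0.014]
contact_force: [0.9, -0.7, 0.0]
grip_width: 0.0351
```

Run:
```python
from h import *
go([.521,-.248,.196],97)
f=r.grab_frame("side"); crop(f,340,120,540,340,2.7,"s7.png")
```

```text
t 14.6 pos [ 0.526  -0.24    0.2131] yaw 97.8 tilt [0.012  0.0013] w 0.0351 F [ 0.9 -0.7  0. ] j7 1.30
dp units [-0.061 -0.052  0.142] dist mm 19.5 rows 0.4
twist units [0.006 0.    0.007] deg [0.7 0.  0.8]
dp in target axes [-0.061 -0.05   0.142]
```

View pics/s7.png

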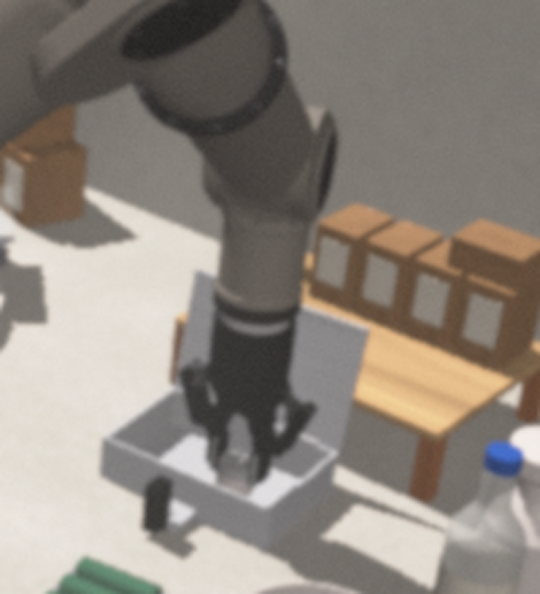

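>>> apply_moves(dp=[[-0.05, -0.04, 0.08], [0, 0, 0.05], [0, 0, 0.01], [0, 0, 0], [0, 0, 0]], twist=[[0.006, 0, 0.005], [0, 0, 0], [0, 0, 0], [0, 0, 0], [0, 0, 0]], jaw=[255, 255, 255, 255, 255])

```text
clock: 15.15
tcp_pos: [0.5229, -0.2478, 0.198]
orientation: [2.078, 2.351, -0.0]
contact_force: [-0.3, -0.0, -0.6]
grip_width: 0.0351
```

Run:
```python
from h import *
go([.521,-.248,.196],97)
```

```text
t 15.2 pos [ 0.5229 -0.2478  0.198 ] yaw 97.1 tilt [ 0.0027 -0.0027] w 0.0351 F [-0.3 -0.  -0.6] j7 1.29
dp units [ 0.    -0.016  0.017] dist mm 2.8 rows 0.1
twist units [0.001 0.001 0.001] deg [0.1 0.2 0.1]
dp in target axes [ 0.    -0.016  0.017]
```

>>> apply_moves(dp=[[0, 0, 0.03], [0, 0, 0], [0, 0, 0], [0, 0, 0], [0, 0, 0], [0, 0, 0]], twist=[[0, 0, 0], [0, 0, 0], [0, 0, 0], [0, 0, 0], [0, 0, 0], [0, 0, 0]], jaw=[255, 255, 110, 110, 110, 110])

```text
clock: 15.75
tcp_pos: [0.5232, -0.2475, 0.1947]
orientation: [2.077, 2.351, 0.001]
contact_force: [0.4, 0.9, 0.5]
grip_width: 0.0484
```

>>> apply_moves(dp=[[0, 0, -0.1], [0, 0, -0.3], [0, 0, -0.4], [0, 0, -0.4], [0, 0, -0.3], [0, 0, 0]], twist=[[0, 0, 0], [0, 0, 0], [0, 0, 0], [0, 0, 0], [0, 0, 0], [0, 0, 0]], jaw=[110, 110, 110, 110, 0, 0])

```text
clock: 16.35
tcp_pos: [0.5227, -0.2455, 0.3845]
orientation: [2.074, 2.356, 0.002]
contact_force: [0.7, 0.4, 0.7]
grip_width: 0.0753
```

Run:
```python
from h import *
go([.490,.184,.38],97)
f=r.grab_frame("side"); crop(f,340,120,540,340,2.7,"s8.png")
```

```text
t 16.4 pos [ 0.5227 -0.2455  0.3845] yaw 97.3 tilt [ 0.0026 -0.0007] w 0.0753 F [0.7 0.4 0.7] j7 1.47
dp units [3.585 0.183 0.034] dist mm 430.7 rows 8.8
twist units [0.001 0.001 0.002] deg [0.1 0.1 0.3]
dp in target axes [3.585 0.166 0.038]
```

View pics/s8.png

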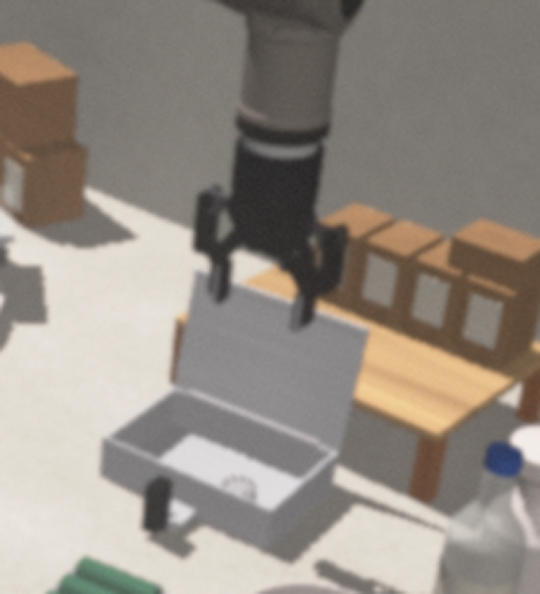

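>>> apply_moves(dp=[[0.15, 0.01, 0], [0.35, 0.017, 0], [0.35, 0.017, 0], [0.35, 0.017, 0], [0.35, 0.017, 0], [0.35, 0.017, 0], [0.35, 0.017, 0], [0.35, 0.017, 0], [0.35, 0.017, 0], [0.35, 0.017, 0], [0.2, 0.017, 0], [0.1, 0.0, 0.1], [0, 0, 0.15], [0, 0, 0.15], [0, 0, 0]], twist=[[0, 0, 0], [0, 0, 0], [0, 0, 0], [0, 0, 0], [0, 0, 0], [0, 0, 0], [0, 0, 0], [0, 0, 0], [0, 0, 0], [0, 0, 0], [0, 0, 0], [0, 0, 0], [0, 0, 0], [0, 0, 0], [0, 0, 0]], jaw=[0, 0, 0, 0, 0, 0, 0, 0, 0, 0, 0, 0, 0, 0, 0])

```text
clock: 17.9
tcp_pos: [0.4691, 0.2099, 0.3166]
orientation: [-2.048, -2.353, 0.03]
contact_force: [-0.4, -0.4, -0.5]
grip_width: 0.0855
```

Run:
```python
from h import *
go([.490,.184,.206],97)
```

```text
t 17.9 pos [0.4691 0.2099 0.3166] yaw 97.9 tilt [-0.0292 -0.0003] w 0.0855 F [-0.4 -0.4 -0.5] j7 0.59
dp units [-0.241  0.169  0.916] dist mm 115.5 rows 2.4
twist units [-0.014 -0.002  0.008] deg [-1.7 -0.2  0.9]
dp in target axes [-0.235  0.146  0.922]
```

>>> apply_moves(dp=[[-0.22, 0.15, 0], [0, 0, 0], [0, 0, 0]], twist=[[-0.014, -0.002, 0.007], [0, 0, 0], [0, 0, 0]], jaw=[0, 0, 0])

```text
clock: 18.2
tcp_pos: [0.4896, 0.1839, 0.3137]
orientation: [-2.08, -2.353, 0.007]
contact_force: [-0.9, 1.4, -0.6]
grip_width: 0.0853
```

Run:
```python
from h import *
go([.490,.184,.206],97)
```

```text
t 18.2 pos [0.4896 0.1839 0.3137] yaw 97.1 tilt [-0.004  -0.0027] w 0.0853 F [-0.9  1.4 -0.6] j7 0.62
dp units [0.003 0.007 0.898] dist mm 107.7 rows 2.2
twist units [-0.002  0.001  0.   ] deg [-0.2  0.1  0.1]
dp in target axes [0.001 0.003 0.898]
```

>>> apply_moves(dp=[[0, 0, 0.3], [0, 0, 0.3], [0, 0, 0.2], [0, 0, 0.1], [0, 0, 0], [0, 0, 0]], twist=[[0, 0, 0], [0, 0, 0], [0, 0, 0], [0, 0, 0], [0, 0, 0], [0, 0, 0]], jaw=[0, 0, 0, 0, 0, 0])

```text
clock: 18.8
tcp_pos: [0.4896, 0.1826, 0.2043]
orientation: [-2.085, -2.35, 0.005]
contact_force: [0.3, 0.9, -0.4]
grip_width: 0.0856
```

Run:
```python
from h import *
go([.490,.184,.206],97)
```

```text
t 18.8 pos [0.4896 0.1826 0.2043] yaw 96.8 tilt [-0.0025 -0.0021] w 0.0856 F [ 0.3  0.9 -0.4] j7 0.48
dp units [ 0.012  0.005 -0.015] dist mm 2.3 rows 0.0
twist units [-0.001  0.001 -0.001] deg [-0.2  0.1 -0.2]
dp in target axes [ 0.012  0.005 -0.015]
```

>>> apply_moves(dp=[[0.01, 0, -0.04], [0, 0, 0], [0, 0, 0], [0, 0, 0], [0, 0, 0], [0, 0, 0], [0, 0, 0], [0, 0, 0]], twist=[[0, 0, 0], [0, 0, 0], [0, 0, 0], [0, 0, 0], [0, 0, 0], [0, 0, 0], [0, 0, 0], [0, 0, 0]], jaw=[0, 120, 255, 255, 255, 255, 255, 255])

```text
clock: 19.6
tcp_pos: [0.4907, 0.1846, 0.2137]
orientation: [2.084, 2.347, 0.004]
contact_force: [0.8, 0.1, 0.3]
grip_width: 0.0347
```

Run:
```python
from h import *
go([.490,.184,.206],97)
```

```text
t 19.6 pos [0.4907 0.1846 0.2137] yaw 96.8 tilt [ 0.0038 -0.0002] w 0.0347 F [0.8 0.1 0.3] j7 0.49
dp units [-0.004 -0.007  0.064] dist mm 7.7 rows 0.2
twist units [ 0.002  0.    -0.002] deg [ 0.2  0.  -0.2]
dp in target axes [-0.004 -0.006  0.064]
```

>>> apply_moves(dp=[[0, 0, -0.2], [0, 0, -0.4], [0, 0, -0.4], [0, 0, -0.4], [0, 0, -0.15], [-0.15, -0.01, 0], [-0.34, -0.02, 0], [-0.34, -0.02, 0], [-0.34, -0.02, 0], [-0.34, -0.02, 0], [-0.34, -0.02, 0], [-0.34, -0.02, 0], [-0.34, -0.02, 0], [-0.2, -0.01, 0], [0, 0, 0], [0, 0, 0]], twist=[[0, 0, 0], [0, 0, 0], [0, 0, 0], [0, 0, 0], [0, 0, 0], [0, 0, 0], [0, 0, 0], [0, 0, 0], [0, 0, 0], [0, 0, 0], [0, 0, 0], [0, 0, 0], [0, 0, 0], [0, 0, 0], [0, 0, 0], [0, 0, 0]], jaw=[255, 255, 255, 255, 255, 255, 255, 255, 255, 255, 255, 255, 255, 255, 255, 255])

```text
clock: 21.2
tcp_pos: [0.5098, -0.1548, 0.405]
orientation: [-2.08, -2.354, -0.0]
contact_force: [-0.9, 0.0, -1.0]
grip_width: 0.0349
```

Run:
```python
from h import *
go([.511,-.159,.19],97)
f=r.grab_frame("side"); crop(f,340,120,540,340,2.7,"s9.png")
f=r.grab_frame("top"); crop(f,330,60,490,280,2.7,"t9.png")
```

```text
t 21.2 pos [ 0.5098 -0.1548  0.405 ] yaw 97.1 tilt [-0.0004  0.0004] w 0.0349 F [-0.9  0.  -1. ] j7 1.36
dp units [-0.037  0.006  1.792] dist mm 215.1 rows 4.4
twist units [-0. -0.  0.] deg [-0.  -0.   0.1]
dp in target axes [-0.036  0.006  1.792]
```

View pics/s9.png

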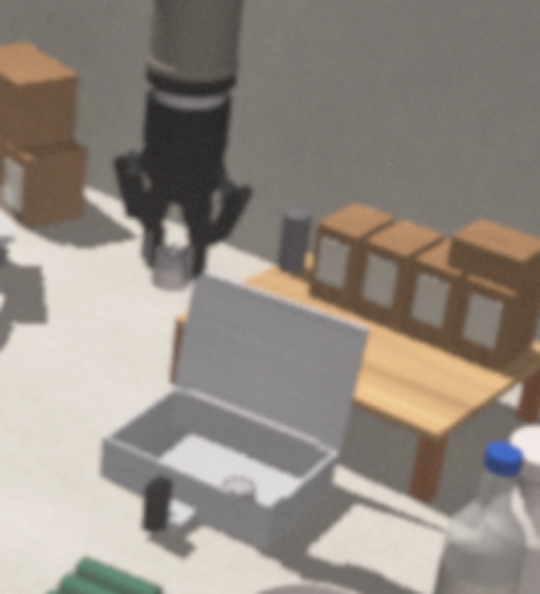

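View pics/t9.png

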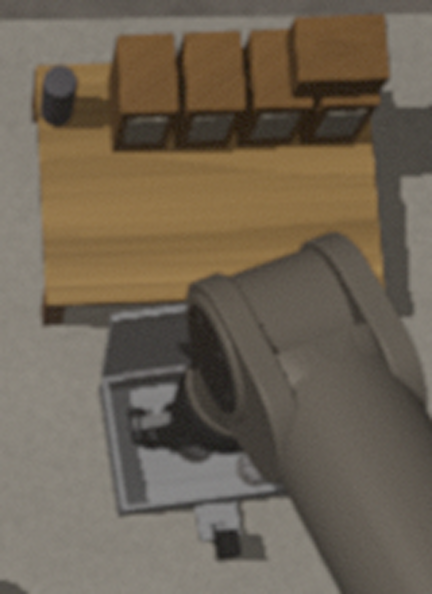

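Case unmoved, head held upright. Lower.

>>> apply_moves(dp=[[-0.03, 0, 0.3], [0, 0, 0.4], [0, 0, 0.4], [0, 0, 0.3], [0, 0, 0.2], [0, 0, 0.05], [0, 0, 0], [0, 0, 0]], twist=[[0, 0, 0], [0, 0, 0], [0, 0, 0], [0, 0, 0], [0, 0, 0], [0, 0, 0], [0, 0, 0], [0, 0, 0]], jaw=[255, 255, 255, 255, 255, 255, 255, 255])

```text
clock: 22.1
tcp_pos: [0.5139, -0.1456, 0.2058]
orientation: [2.052, 2.37, 0.01]
contact_force: [0.3, -0.4, -0.1]
grip_width: 0.0351
```

Run:
```python
from h import *
go([.511,-.159,.19],97)
```

```text
t 22.1 pos [ 0.5139 -0.1456  0.2058] yaw 98.2 tilt [0.0088 0.0006] w 0.0351 F [ 0.3 -0.4 -0.1] j7 1.13
dp units [-0.107 -0.041  0.132] dist mm 20.9 rows 0.4
twist units [0.004 0.    0.01 ] deg [0.5 0.  1.2]
dp in target axes [-0.108 -0.037  0.132]
```

>>> apply_moves(dp=[[-0.1, -0.035, 0], [0, 0, 0.07], [0, 0, 0.05], [0, 0, 0], [0, 0, 0]], twist=[[0.004, 0, 0.008], [0, 0, 0], [0, 0, 0], [0, 0, 0], [0, 0, 0]], jaw=[255, 255, 255, 255, 255])

```text
clock: 22.6
tcp_pos: [0.5129, -0.1601, 0.1944]
orientation: [2.076, 2.349, 0.003]
contact_force: [0.1, 0.4, -0.7]
grip_width: 0.0347
```

Run:
```python
from h import *
go([.511,-.159,.19],97)
```

```text
t 22.6 pos [ 0.5129 -0.1601  0.1944] yaw 97.1 tilt [ 0.0063 -0.0034] w 0.0347 F [ 0.1  0.4 -0.7] j7 1.12
dp units [ 0.011 -0.015  0.036] dist mm 4.9 rows 0.1
twist units [0.003 0.002 0.001] deg [0.3 0.2 0.1]
dp in target axes [ 0.011 -0.015  0.036]
```

>>> apply_moves(dp=[[0, 0, 0.035], [0, 0, 0], [0, 0, 0], [0, 0, 0], [0, 0, 0], [0, 0, -0.1], [0, 0, -0.3], [0, 0, -0.4], [0, 0, -0.4], [0, 0, -0.3], [0, 0, 0]], twist=[[0, 0, 0], [0, 0, 0], [0, 0, 0], [0, 0, 0], [0, 0, 0], [0, 0, 0], [0, 0, 0], [0, 0, 0], [0, 0, 0], [0, 0, 0], [0, 0, 0]], jaw=[255, 255, 110, 110, 110, 110, 110, 110, 110, 0, 0])

```text
clock: 23.7
tcp_pos: [0.5119, -0.1572, 0.38]
orientation: [2.072, 2.355, 0.004]
contact_force: [1.3, 1.0, -0.8]
grip_width: 0.0755
```

>>> apply_moves(dp=[[0.15, -0.01, 0], [0.35, -0.02, 0], [0.35, -0.02, 0], [0.35, -0.02, 0], [0.35, -0.02, 0], [0.35, -0.02, 0], [0.35, -0.02, 0], [0.35, -0.02, 0], [0.35, -0.02, 0], [0.35, -0.02, 0], [0.35, -0.02, 0], [0.1, 0, 0], [0, 0, 0], [0, 0, 0]], twist=[[0, 0, 0], [0, 0, 0], [0, 0, 0], [0, 0, 0], [0, 0, 0], [0, 0, 0], [0, 0, 0], [0, 0, 0], [0, 0, 0], [0, 0, 0], [0, 0, 0], [0, 0, 0], [0, 0, 0], [0, 0, 0]], jaw=[0, 0, 0, 0, 0, 0, 0, 0, 0, 0, 0, 0, 0, 0])

```text
clock: 25.1
tcp_pos: [0.4095, 0.3103, 0.3708]
orientation: [-2.059, -2.367, 0.016]
contact_force: [-0.1, -0.2, -0.4]
grip_width: 0.0854
```

Run:
```python
from h import *
go([.423,.300,.206],97)
f=r.grab_frame("side"); crop(f,340,120,540,340,2.7,"s10.png")
f=r.grab_frame("top"); crop(f,330,60,490,280,2.7,"t10.png"); crop(f,130,130,290,290,4,"t10c.png")
```

```text
t 25.1 pos [0.4095 0.3103 0.3708] yaw 98.0 tilt [-0.0104 -0.0047] w 0.0854 F [-0.1 -0.2 -0.4] j7 0.44
dp units [-0.097  0.115  1.373] dist mm 165.7 rows 3.4
twist units [-0.005  0.002  0.008] deg [-0.6  0.2  1. ]
dp in target axes [-0.099  0.101  1.374]
```

View pics/s10.png

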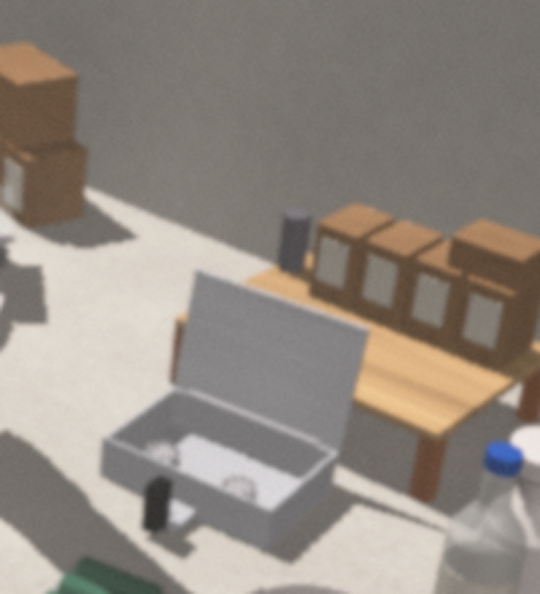

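View pics/t10.png

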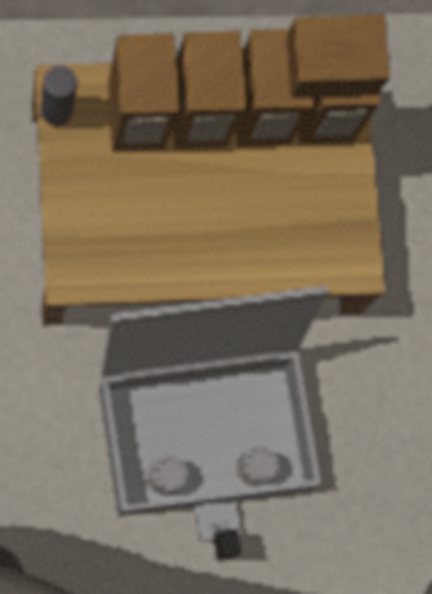

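View pics/t10c.png

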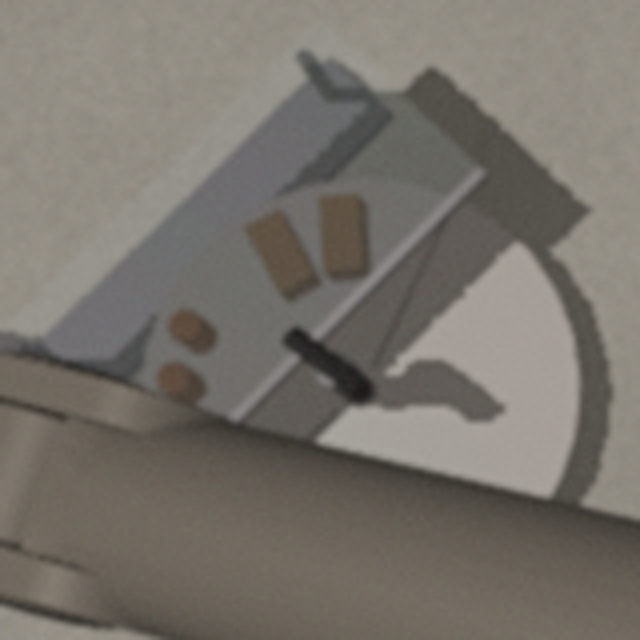

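>>> apply_moves(dp=[[-0.095, 0.1, 0], [0, 0, 0], [0, 0, 0.3], [0, 0, 0.3], [0, 0, 0], [0, 0, 0]], twist=[[-0.005, 0.002, 0.007], [0, 0, 0], [0, 0, 0], [0, 0, 0], [0, 0, 0], [0, 0, 0]], jaw=[0, 0, 0, 0, 0, 0])

```text
clock: 25.8
tcp_pos: [0.4304, 0.2922, 0.2979]
orientation: [2.099, 2.333, 0.003]
contact_force: [0.9, -0.3, -0.0]
grip_width: 0.0853
```

Run:
```python
from h import *
go([.423,.300,.208],97)
```

```text
t 25.8 pos [0.4304 0.2922 0.2979] yaw 96.0 tilt [ 0.0038 -0.0004] w 0.0853 F [ 0.9 -0.3 -0. ] j7 0.37
dp units [ 0.071 -0.057  0.749] dist mm 90.6 rows 1.8
twist units [ 0.002  0.    -0.008] deg [ 0.2  0.  -1. ]
dp in target axes [ 0.072 -0.053  0.75 ]
```

>>> apply_moves(dp=[[0.06, -0.05, 0], [0, 0, 0], [0, 0, 0.3], [0, 0, 0.25], [0, 0, 0.15], [0, 0, 0], [0, 0, 0]], twist=[[0.002, 0, -0.006], [0, 0, 0], [0, 0, 0], [0, 0, 0], [0, 0, 0], [0, 0, 0], [0, 0, 0]], jaw=[0, 0, 0, 0, 0, 0, 0])

```text
clock: 26.5
tcp_pos: [0.4262, 0.3033, 0.2214]
orientation: [2.085, 2.346, 0.022]
contact_force: [0.6, 0.7, -1.1]
grip_width: 0.0855
```

Run:
```python
from h import *
go([.423,.300,.208],97)
f=r.grab_frame("side"); crop(f,190,110,390,270,4,"s11.png")
```

```text
t 26.5 pos [0.4262 0.3033 0.2214] yaw 96.7 tilt [0.012  0.0085] w 0.0855 F [ 0.6  0.7 -1.1] j7 0.25
dp units [-0.025 -0.031  0.111] dist mm 14.2 rows 0.3
twist units [ 0.006 -0.003 -0.002] deg [ 0.7 -0.4 -0.3]
dp in target axes [-0.024 -0.03   0.112]
```

View pics/s11.png

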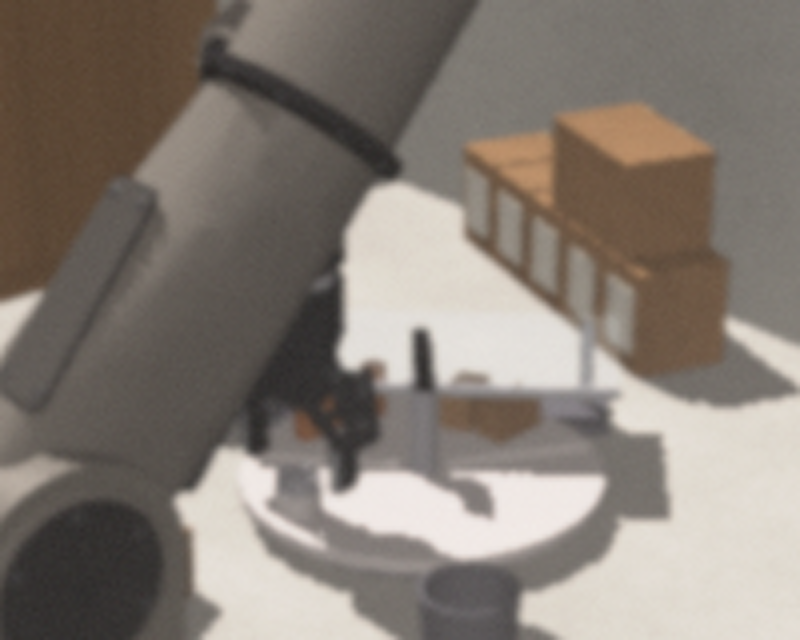

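>>> apply_moves(dp=[[-0.02, -0.025, 0.05], [0, 0, 0.04], [0, 0, 0], [0, 0, 0], [0, 0, 0], [0, 0, 0], [0, 0, 0], [0, 0, 0], [0, 0, 0]], twist=[[0.006, -0.003, 0], [0, 0, 0], [0, 0, 0], [0, 0, 0], [0, 0, 0], [0, 0, 0], [0, 0, 0], [0, 0, 0], [0, 0, 0]], jaw=[0, 0, 120, 255, 255, 255, 255, 255, 255])

```text
clock: 27.45
tcp_pos: [0.4245, 0.3012, 0.2135]
orientation: [2.087, 2.346, 0.008]
contact_force: [0.4, -0.1, -0.9]
grip_width: 0.035
```

Run:
```python
from h import *
go([.423,.300,.208],97)
```

```text
t 27.4 pos [0.4245 0.3012 0.2135] yaw 96.7 tilt [0.0043 0.0031] w 0.0350 F [ 0.4 -0.1 -0.9] j7 0.24
dp units [-0.009 -0.014  0.045] dist mm 5.8 rows 0.1
twist units [ 0.002 -0.001 -0.003] deg [ 0.3 -0.1 -0.3]
dp in target axes [-0.009 -0.013  0.045]
```

>>> apply_moves(dp=[[0, 0, -0.2], [0, 0, -0.4], [0, 0, -0.4], [0, 0, -0.4], [0, 0, -0.15], [-0.15, 0.02, 0], [-0.35, 0.045, 0], [-0.35, 0.045, 0], [-0.35, 0.045, 0], [-0.35, 0.045, 0], [-0.35, 0.045, 0], [-0.35, 0.045, 0], [-0.35, 0.045, 0], [-0.35, 0.045, 0], [-0.35, 0.045, 0], [-0.35, 0.045, 0], [-0.35, 0.045, 0], [-0.15, 0.02, 0], [0, 0, 0], [0, 0, 0]], twist=[[0, 0, 0], [0, 0, 0], [0, 0, 0], [0, 0, 0], [0, 0, 0], [0, 0, 0], [0, 0, 0], [0, 0, 0], [0, 0, 0], [0, 0, 0], [0, 0, 0], [0, 0, 0], [0, 0, 0], [0, 0, 0], [0, 0, 0], [0, 0, 0], [0, 0, 0], [0, 0, 0], [0, 0, 0], [0, 0, 0]], jaw=[255, 255, 255, 255, 255, 255, 255, 255, 255, 255, 255, 255, 255, 255, 255, 255, 255, 255, 255, 255])

```text
clock: 29.45
tcp_pos: [0.5493, -0.2041, 0.4046]
orientation: [2.082, 2.352, 0.006]
contact_force: [-0.3, 0.4, 0.5]
grip_width: 0.0353
```

Run:
```python
from h import *
go([.553,-.199,.19],97)
f=r.grab_frame("side"); crop(f,340,120,540,340,2.7,"s12.png")
```

```text
t 29.4 pos [ 0.5493 -0.2041  0.4046] yaw 97.0 tilt [0.003  0.0027] w 0.0353 F [-0.3  0.4  0.5] j7 1.43
dp units [0.034 0.03  1.789] dist mm 214.7 rows 4.4
twist units [ 0.002 -0.001 -0.   ] deg [ 0.2 -0.1 -0. ]
dp in target axes [0.038 0.036 1.789]
```

View pics/s12.png

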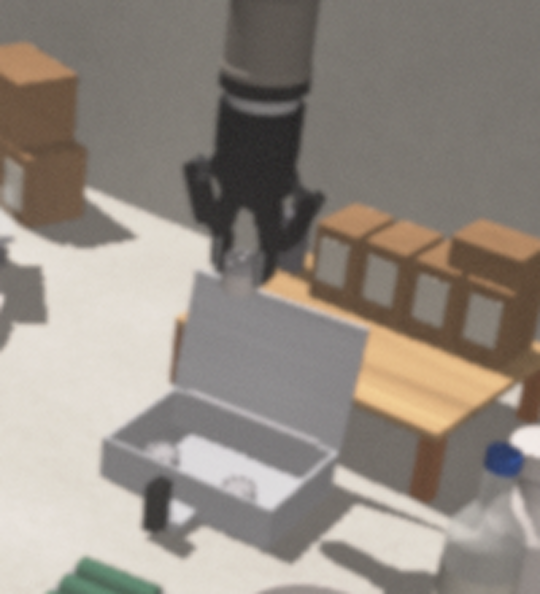

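>>> apply_moves(dp=[[0, 0, 0.3], [0, 0, 0.4], [0, 0, 0.4], [0, 0, 0.3], [0, 0, 0.1], [0, 0, 0], [0, 0, 0]], twist=[[0, 0, 0], [0, 0, 0], [0, 0, 0], [0, 0, 0], [0, 0, 0], [0, 0, 0], [0, 0, 0]], jaw=[255, 255, 255, 255, 255, 255, 255])

```text
clock: 30.2
tcp_pos: [0.5518, -0.1895, 0.2261]
orientation: [2.054, 2.368, 0.016]
contact_force: [0.1, 0.6, 0.2]
grip_width: 0.0349
```

Run:
```python
from h import *
go([.552,-.199,.19],97)
```

```text
t 30.2 pos [ 0.5518 -0.1895  0.2261] yaw 98.1 tilt [0.012 0.003] w 0.0349 F [0.1 0.6 0.2] j7 1.26
dp units [-0.079 -0.014  0.3  ] dist mm 37.3 rows 0.8
twist units [ 0.006 -0.001  0.009] deg [ 0.7 -0.1  1.1]
dp in target axes [-0.079 -0.008  0.301]
```

>>> apply_moves(dp=[[-0.075, -0.01, 0], [0, 0, 0.12], [0, 0, 0.1], [0, 0, 0.06], [0, 0, 0], [0, 0, 0]], twist=[[0.006, 0, 0.008], [0, 0, 0], [0, 0, 0], [0, 0, 0], [0, 0, 0], [0, 0, 0]], jaw=[255, 255, 255, 255, 255, 255])

```text
clock: 30.8
tcp_pos: [0.5541, -0.1999, 0.1949]
orientation: [2.078, 2.348, 0.004]
contact_force: [-1.1, 0.0, 0.4]
grip_width: 0.035
```

Run:
```python
from h import *
go([.552,-.199,.19],97)
```

```text
t 30.8 pos [ 0.5541 -0.1999  0.1949] yaw 97.0 tilt [ 0.0061 -0.0018] w 0.0350 F [-1.1  0.   0.4] j7 1.23
dp units [ 0.01  -0.017  0.041] dist mm 5.4 rows 0.1
twist units [ 0.003  0.001 -0.   ] deg [ 0.3  0.1 -0. ]
dp in target axes [ 0.009 -0.016  0.041]
```

>>> apply_moves(dp=[[0, 0, 0.035], [0, 0, 0], [0, 0, 0], [0, 0, 0], [0, 0, 0], [0, 0, -0.1], [0, 0, -0.3], [0, 0, -0.4], [0, 0, -0.4], [0, 0, -0.4], [0, 0, -0.2], [0, 0, 0], [0, 0, 0]], twist=[[0, 0, 0], [0, 0, 0], [0, 0, 0], [0, 0, 0], [0, 0, 0], [0, 0, 0], [0, 0, 0], [0, 0, 0], [0, 0, 0], [0, 0, 0], [0, 0, 0], [0, 0, 0], [0, 0, 0]], jaw=[255, 255, 110, 110, 110, 110, 110, 110, 110, 255, 255, 255, 255])

```text
clock: 32.1
tcp_pos: [0.5525, -0.1969, 0.421]
orientation: [2.072, 2.351, 0.007]
contact_force: [-0.4, -0.3, -1.3]
grip_width: -0.0
```

>>> apply_moves(dp=[[0, 0.15, 0], [0, 0.3, 0], [0, 0.3, 0], [0, 0.25, 0], [0, 0, 0], [0, 0, 0]], twist=[[0, 0, 0], [0, 0, 0], [0, 0, 0], [0, 0, 0], [0, 0, 0], [0, 0, 0]], jaw=[255, 255, 255, 255, 255, 255])

```text
clock: 32.7
tcp_pos: [0.6731, -0.1818, 0.4126]
orientation: [-2.075, -2.356, 0.009]
contact_force: [0.0, -0.3, -0.3]
grip_width: 0.0001
```

Run:
```python
from h import *
go([.677,-.184,.299],97)
f=r.grab_frame("side"); crop(f,340,80,540,300,2.7,"s13.png")
f=r.grab_frame("top"); crop(f,330,60,490,280,2.7,"t13.png")
crop(f,130,130,290,290,4,"t13c.png")
```

```text
t 32.7 pos [ 0.6731 -0.1818  0.4126] yaw 97.3 tilt [-0.0056 -0.0027] w 0.0001 F [ 0.  -0.3 -0.3] j7 1.40
dp units [-0.02   0.036  0.946] dist mm 113.6 rows 2.3
twist units [-0.003  0.001  0.002] deg [-0.3  0.1  0.3]
dp in target axes [-0.022  0.03   0.946]
```

View pics/s13.png

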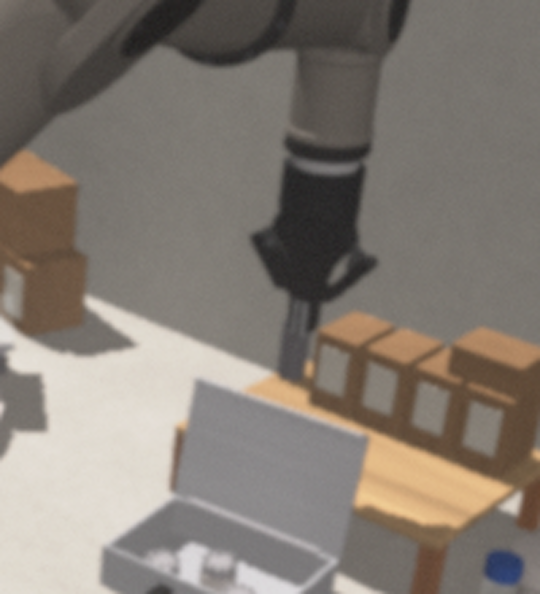

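View pics/t13.png

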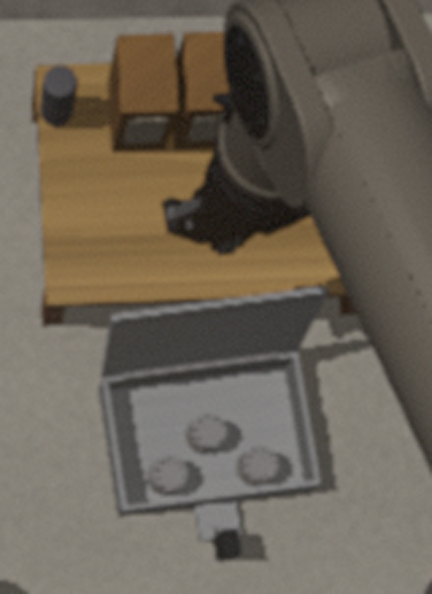

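View pics/t13c.png

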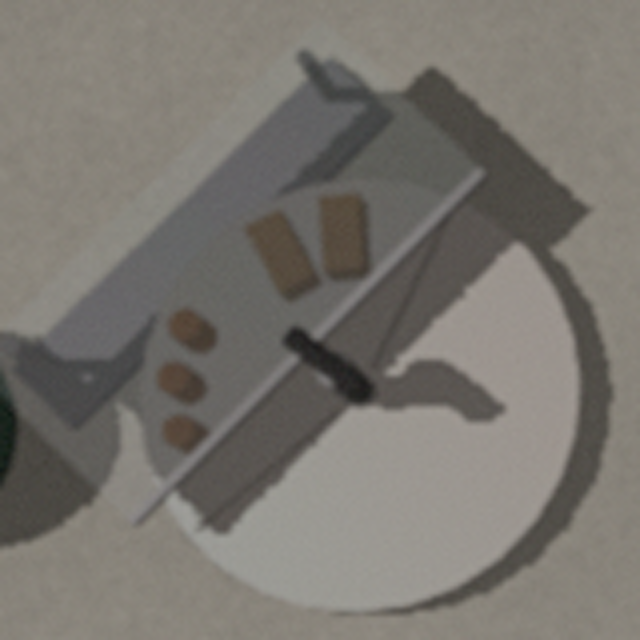

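>>> apply_moves(dp=[[-0.02, 0.04, 0.2], [0, 0, 0.3], [0, 0, 0.3], [0, 0, 0.12], [0, 0, 0], [0, 0, 0]], twist=[[-0.003, 0.001, 0.002], [0, 0, 0], [0, 0, 0], [0, 0, 0], [0, 0, 0], [0, 0, 0]], jaw=[255, 255, 255, 255, 255, 255])

```text
clock: 33.4
tcp_pos: [0.6738, -0.1872, 0.3023]
orientation: [2.083, 2.346, -0.002]
contact_force: [0.4, 0.4, 0.4]
grip_width: 0.0
```

Run:
```python
from h import *
go([.677,-.184,.299],97)
f=r.grab_frame("side"); crop(f,340,120,540,340,2.7,"s14.png")
```

```text
t 33.4 pos [ 0.6738 -0.1872  0.3023] yaw 96.8 tilt [ 0.0021 -0.0037] w 0.0000 F [0.4 0.4 0.4] j7 1.33
dp units [0.024 0.03  0.027] dist mm 5.6 rows 0.1
twist units [ 0.001  0.002 -0.002] deg [ 0.1  0.2 -0.2]
dp in target axes [0.024 0.03  0.027]
```

View pics/s14.png

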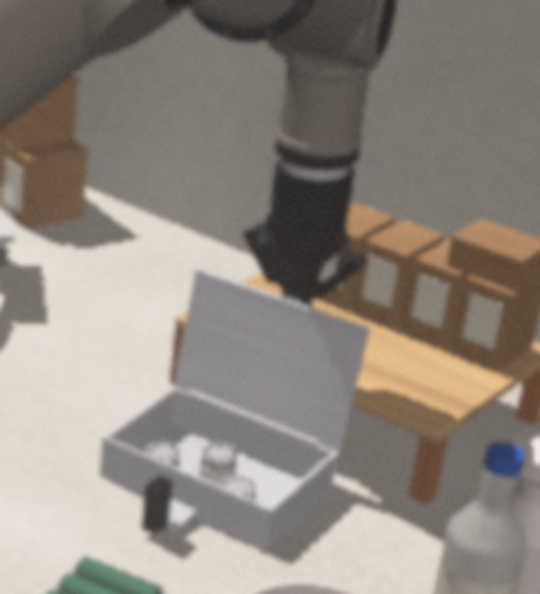

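>>> apply_moves(dp=[[0.01, -0.08, 0], [0, -0.08, 0], [0, -0.08, 0], [0, -0.08, 0], [0, -0.08, 0], [0, -0.08, 0], [0, -0.08, 0], [0, -0.08, 0], [0, -0.08, 0], [0, -0.06, 0], [0, 0, 0]], twist=[[0, 0, 0], [0, 0, 0], [0, 0, 0], [0, 0, 0], [0, 0, 0], [0, 0, 0], [0, 0, 0], [0, 0, 0], [0, 0, 0], [0, 0, 0], [0, 0, 0]], jaw=[255, 255, 255, 255, 255, 255, 255, 255, 255, 255, 255])

```text
clock: 34.55
tcp_pos: [0.573, -0.1977, 0.3075]
orientation: [2.079, 2.339, 0.003]
contact_force: [-0.6, -0.5, -0.1]
grip_width: 0.0001
```

Run:
```python
from h import *
go([.579,-.196,.304],97)
f=r.grab_frame("side"); crop(f,340,120,540,340,2.7,"s15.png")
```

```text
t 34.5 pos [ 0.573  -0.1977  0.3075] yaw 96.7 tilt [ 0.0101 -0.0065] w 0.0001 F [-0.6 -0.5 -0.1] j7 1.33
dp units [0.008 0.051 0.029] dist mm 7.1 rows 0.1
twist units [ 0.004  0.004 -0.002] deg [ 0.5  0.4 -0.3]
dp in target axes [0.008 0.051 0.029]
```

View pics/s15.png

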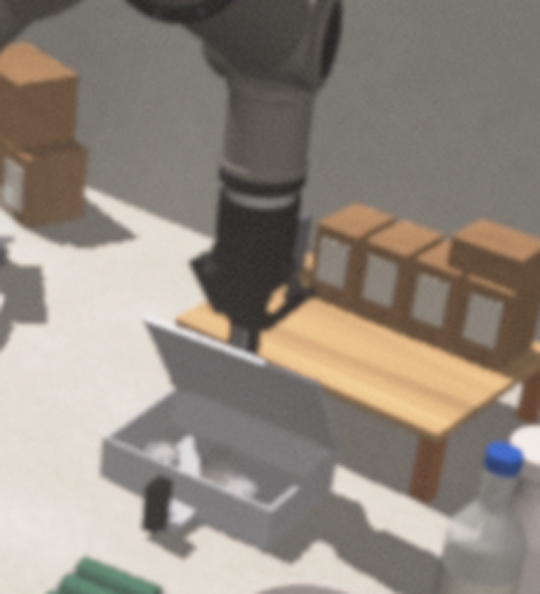

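>>> apply_moves(dp=[[0, -0.065, 0.06], [0, -0.065, 0.06], [0, -0.075, 0.085], [0, -0.075, 0.085], [0, -0.045, 0.095], [0, -0.045, 0.095], [0, -0.02, 0.08], [0, 0, 0]], twist=[[0, 0, 0], [0, 0, 0], [0, 0, 0], [0, 0, 0], [0, 0, 0], [0, 0, 0], [0, 0, 0], [0, 0, 0]], jaw=[255, 255, 255, 255, 255, 255, 255, 255])

```text
clock: 35.4
tcp_pos: [0.523, -0.2039, 0.2324]
orientation: [2.081, 2.342, 0.002]
contact_force: [-0.4, 1.0, -0.3]
grip_width: -0.0002
```

Run:
```python
from h import *
go([.524,-.203,.224],97)
f=r.grab_frame("side"); crop(f,340,120,540,340,2.7,"s16.png")
```

```text
t 35.4 pos [ 0.523  -0.2039  0.2324] yaw 96.8 tilt [ 0.0079 -0.0049] w -0.0002 F [-0.4  1.  -0.3] j7 1.26
dp units [0.007 0.009 0.07 ] dist mm 8.5 rows 0.2
twist units [ 0.003  0.003 -0.002] deg [ 0.4  0.3 -0.2]
dp in target axes [0.006 0.009 0.07 ]
```

View pics/s16.png

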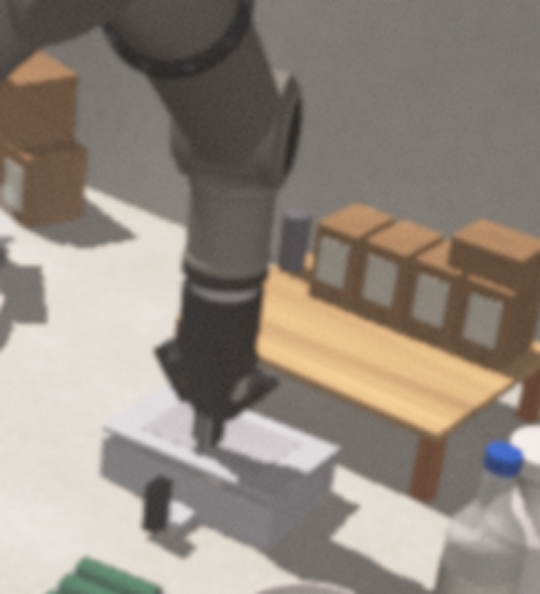

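>>> apply_moves(dp=[[0, 0, 0.04], [0, 0, 0.03], [0, 0, 0.03], [0, 0, 0.03]], twist=[[0, 0, 0], [0, 0, 0], [0, 0, 0], [0, 0, 0]], jaw=[255, 255, 255, 255])

```text
clock: 35.85
tcp_pos: [0.5251, -0.2024, 0.2248]
orientation: [2.078, 2.338, -0.008]
contact_force: [-18.9, -0.2, 45.2]
grip_width: -0.0
```

Run:
```python
from h import *
go([.524,-.203,.224],97)
f=r.grab_frame("side"); crop(f,340,120,540,340,2.7,"s17.png")
```

```text
t 35.9 pos [ 0.5251 -0.2024  0.2248] yaw 96.7 tilt [ 0.0066 -0.0128] w -0.0000 F [-18.9  -0.2  45.2] j7 1.24
dp units [-0.004 -0.01   0.007] dist mm 1.5 rows 0.0
twist units [ 0.002  0.006 -0.002] deg [ 0.3  0.8 -0.3]
dp in target axes [-0.004 -0.01   0.007]
```

View pics/s17.png

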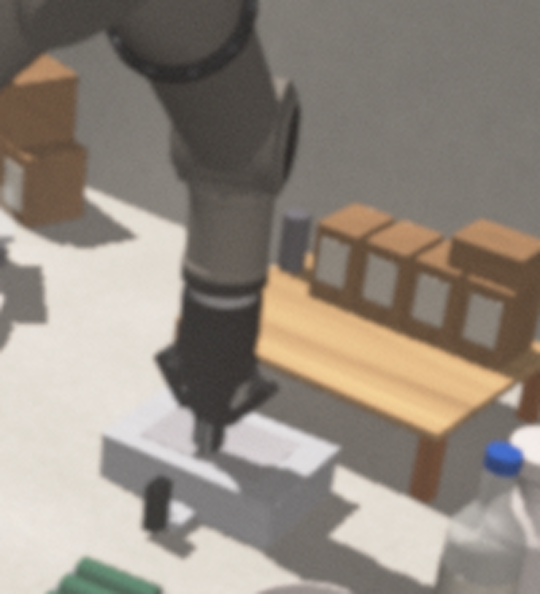

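>>> apply_moves(dp=[[0, 0, -0.05], [0, 0, -0.2], [0, 0, -0.4], [0, 0, -0.3], [0, -0.3, -0.2], [0, -0.3, 0], [0, 0, 0], [0, 0, 0]], twist=[[0, 0, 0], [0, 0, 0], [0, 0, 0], [0, 0, 0], [0, 0, 0], [0, 0, 0], [0, 0, 0], [0, 0, 0]], jaw=[255, 255, 255, 255, 0, 0, 0, 0])

```text
clock: 36.7
tcp_pos: [0.4539, -0.2071, 0.3715]
orientation: [2.069, 2.335, -0.006]
contact_force: [0.1, 0.9, -0.2]
grip_width: 0.0583
```

Run:
```python
from h import *
go([.439,-.211,.35],97)
f=r.grab_frame("side"); crop(f,360,180,500,300,5,"s18.png")
f=r.grab_frame("top"); crop(f,330,60,490,280,2.7,"t18.png")
```

```text
t 36.7 pos [ 0.4539 -0.2071  0.3715] yaw 96.9 tilt [ 0.0137 -0.0176] w 0.0583 F [ 0.1  0.9 -0.2] j7 1.46
dp units [-0.014 -0.129  0.178] dist mm 26.4 rows 0.5
twist units [ 0.005  0.009 -0.001] deg [ 0.7  1.1 -0.1]
dp in target axes [-0.017 -0.127  0.179]
```

View pics/s18.png

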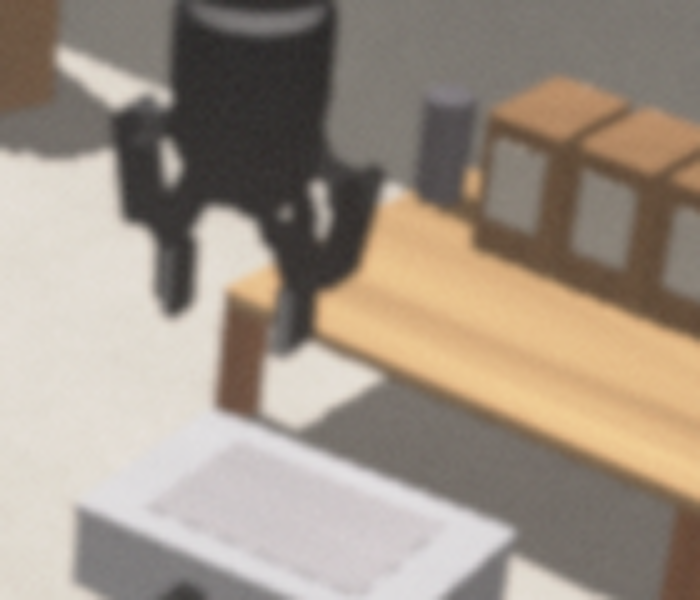

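View pics/t18.png

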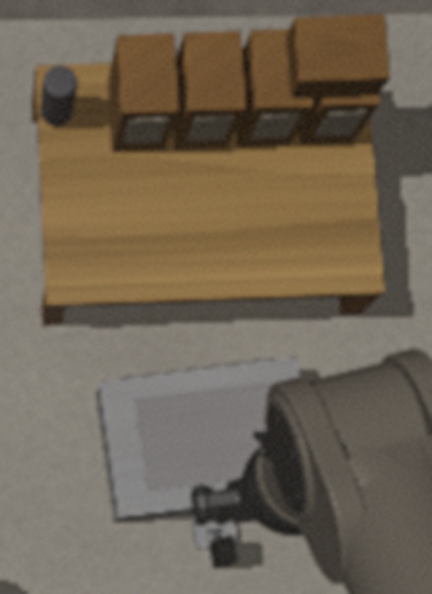

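Run:
```python
from h import *
f=r.grab_frame("top"); crop(f,360,180,440,290,7,"t19.png")
def p(x,y,z): return onz(f,330+x/2.7-.3,60+y/2.7-.3,z).round(4)
print("LB",p(100,385,.052),"LF",p(116,519,.052),"RB",p(298,358,.052),"tab",p(222,550,.058))
```

```text
LB [ 0.5957 -0.0944  0.052 ] LF [ 0.466 -0.106  0.052] RB [ 0.6194 -0.285   0.052 ] tab [ 0.4346 -0.2036  0.058 ]
```

View pics/t19.png

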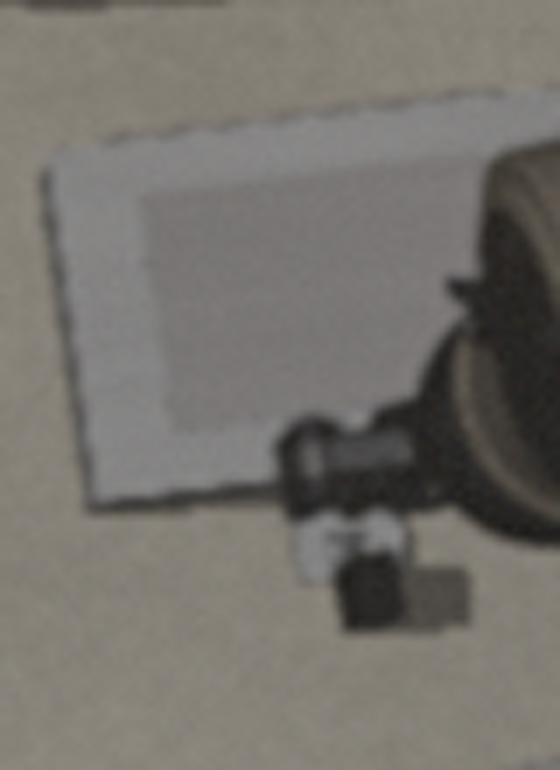

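Run:
```python
from h import *
f=r.grab_frame("top")
t=onz(f,360+372/7-.45,180+590/7-.45,.058);print(t)
for x,y in [(342,558),(405,553),(410,630),(345,632)]: print(onz(f,360+x/7-.45,180+y/7-.45,.058).round(4))
go([t[0],t[1],.203],96.5)
```

```text
[ 0.43348202 -0.20554754  0.058     ]
[ 0.4453 -0.1952  0.058 ]
[ 0.4468 -0.218   0.058 ]
[ 0.4188 -0.2186  0.058 ]
[ 0.4184 -0.1952  0.058 ]
t 36.9 pos [ 0.4544 -0.2066  0.3707] yaw 97.0 tilt [ 0.0125 -0.0155] w 0.0845 F [0.3 0.1 0.2] j7 1.46
dp units [ 0.054 -0.187  1.395] dist mm 169.0 rows 3.4
twist units [0.005 0.008 0.004] deg [0.6 1.  0.5]
dp in target axes [ 0.029 -0.172  1.397]
```

>>> apply_moves(dp=[[0, 0, 0], [0.03, -0.17, 0], [0, 0, 0], [0, 0, 0.3], [0, 0, 0.3], [0, 0, 0], [0, 0, 0]], twist=[[0.005, 0.008, 0.004], [0, 0, 0], [0, 0, 0], [0, 0, 0], [0, 0, 0], [0, 0, 0], [0, 0, 0]], jaw=[0, 0, 0, 0, 0, 0, 0])

```text
clock: 37.6
tcp_pos: [0.439, -0.2039, 0.2976]
orientation: [-2.088, -2.343, -0.012]
contact_force: [-0.2, 0.2, 0.2]
grip_width: 0.0854
```

Run:
```python
from h import *
go([.434,-.2055,.203],96.5)
```

```text
t 37.6 pos [ 0.439  -0.2039  0.2976] yaw 96.6 tilt [0.0026 0.0076] w 0.0854 F [-0.2  0.2  0.2] j7 1.38
dp units [-0.014 -0.046  0.788] dist mm 94.7 rows 1.9
twist units [ 0.002 -0.003  0.001] deg [ 0.2 -0.4  0.1]
dp in target axes [-0.008 -0.043  0.788]
```

>>> apply_moves(dp=[[-0.01, -0.04, 0.2], [0, 0, 0.3], [0, 0, 0.2], [0, 0, 0.1], [0, 0, 0], [0, 0, 0]], twist=[[0.002, -0.003, 0], [0, 0, 0], [0, 0, 0], [0, 0, 0], [0, 0, 0], [0, 0, 0]], jaw=[0, 0, 0, 0, 0, 0])

```text
clock: 38.2
tcp_pos: [0.4421, -0.2066, 0.2078]
orientation: [2.085, 2.334, 0.009]
contact_force: [0.3, 0.7, -0.4]
grip_width: 0.0856
```

Run:
```python
from h import *
go([.434,-.2055,.201],96.5)
f=r.grab_frame("side"); crop(f,340,120,540,340,2.7,"s20.png")
```

```text
t 38.2 pos [ 0.4421 -0.2066  0.2078] yaw 96.4 tilt [ 0.0126 -0.0034] w 0.0856 F [ 0.3  0.7 -0.4] j7 1.23
dp units [ 0.017 -0.067  0.055] dist mm 10.6 rows 0.2
twist units [ 0.006  0.002 -0.   ] deg [ 0.7  0.3 -0.1]
dp in target axes [ 0.017 -0.066  0.056]
```

View pics/s20.png

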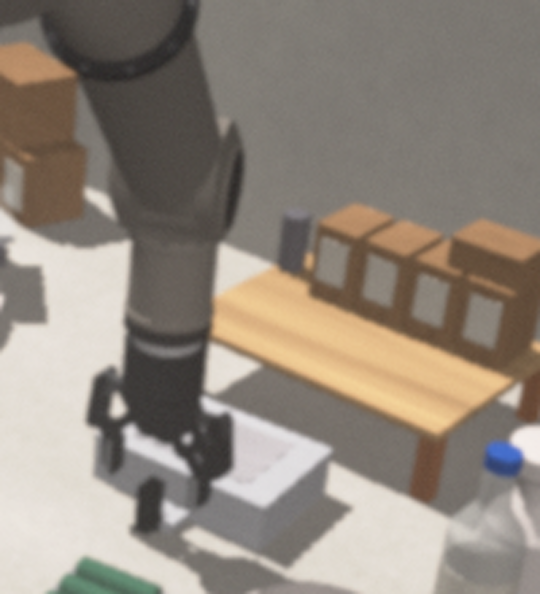

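>>> apply_moves(dp=[[0.015, -0.065, 0.03], [0, 0, 0.03], [0, 0, 0], [0, 0, 0], [0, 0, 0], [0, 0, 0], [0, 0, 0], [0, 0, 0], [0, 0, 0], [0, 0, 0]], twist=[[0.006, 0.002, 0], [0, 0, 0], [0, 0, 0], [0, 0, 0], [0, 0, 0], [0, 0, 0], [0, 0, 0], [0, 0, 0], [0, 0, 0], [0, 0, 0]], jaw=[0, 0, 0, 255, 255, 255, 255, 255, 255, 255], grip_force=50)

```text
clock: 39.25
tcp_pos: [0.4347, -0.2067, 0.2032]
orientation: [2.093, 2.337, -0.001]
contact_force: [0.1, -0.7, 0.9]
grip_width: 0.0155
```

Run:
```python
from h import *
go([.6475,-.201,.203],91.2)
f=r.grab_frame("side"); crop(f,340,120,540,340,2.7,"s21.png")
```

```text
t 39.2 pos [ 0.4347 -0.2067  0.2032] yaw 96.3 tilt [ 0.0027 -0.0037] w 0.0155 F [ 0.1 -0.7  0.9] j7 1.23
dp units [-0.147  1.768  0.006] dist mm 212.9 rows 4.3
twist units [0.001 0.002 0.042] deg [0.1 0.2 5.1]
dp in target axes [0.01  1.774 0.002]
```

View pics/s21.png

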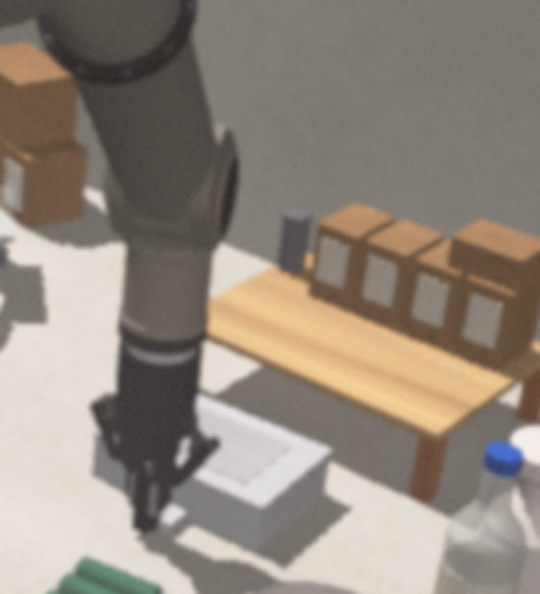

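>>> apply_moves(dp=[[-0.006, 0.05, 0], [-0.006, 0.08, 0], [-0.005, 0.08, 0], [-0.004, 0.08, 0], [-0.002, 0.06, 0], [0, 0, 0]], twist=[[0, 0, 0.008], [0, 0, 0.009], [0, 0, 0.009], [0, 0, 0.009], [0, 0, 0.008], [0, 0, 0]], jaw=[255, 255, 255, 255, 255, 255])

```text
clock: 39.9
tcp_pos: [0.4711, -0.2025, 0.2033]
orientation: [-2.19, -2.239, 0.028]
contact_force: [2.5, -0.1, -0.4]
grip_width: 0.0153
```

Run:
```python
from h import *
go([.6475,-.201,.203],91.2)
f=r.grab_frame("side"); crop(f,340,120,540,340,2.7,"s22.png")
f=r.grab_frame("top"); crop(f,330,60,490,280,2.7,"t22.png")
```

```text
t 39.9 pos [ 0.4711 -0.2025  0.2033] yaw 91.3 tilt [-0.0188 -0.0063] w 0.0153 F [ 2.5 -0.1 -0.4] j7 1.15
dp units [-0.02   1.47  -0.025] dist mm 176.4 rows 3.6
twist units [-0.009  0.003  0.001] deg [-1.1  0.3  0.1]
dp in target axes [-0.018  1.47   0.002]
```

View pics/s22.png

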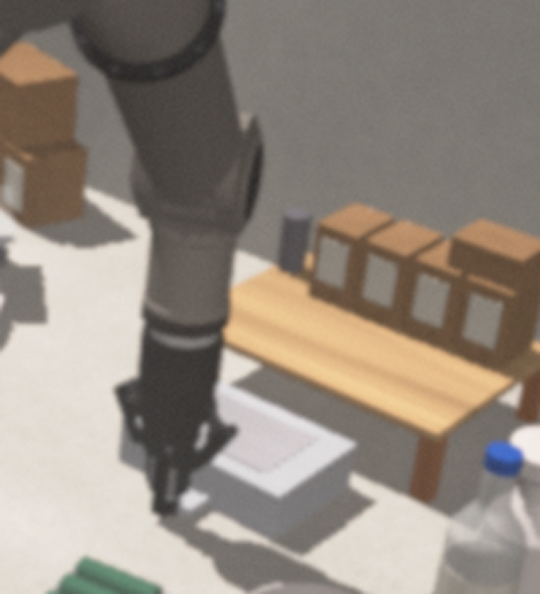

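View pics/t22.png

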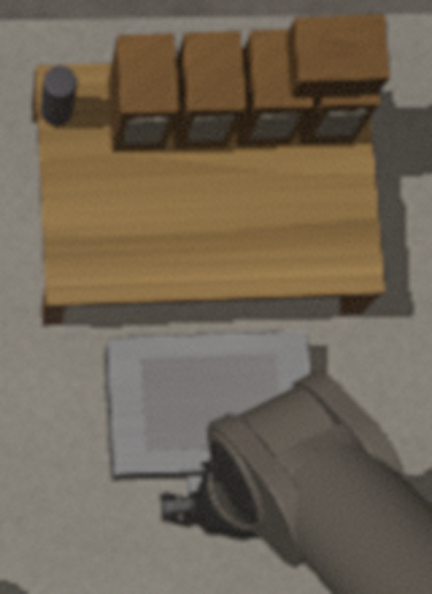

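>>> apply_moves(dp=[[-0.002, 0.06, 0], [-0.002, 0.1, 0], [-0.002, 0.1, 0], [-0.002, 0.1, 0], [-0.002, 0.1, 0], [-0.002, 0.1, 0], [0, 0.06, 0], [0, 0, 0]], twist=[[-0.004, 0, 0], [-0.004, 0, 0], [-0.003, 0, 0], [-0.002, 0, 0], [-0.002, 0, 0], [-0.002, 0, 0], [0, 0, 0], [0, 0, 0]], jaw=[255, 255, 255, 255, 255, 255, 255, 255])

```text
clock: 40.8
tcp_pos: [0.5362, -0.201, 0.2032]
orientation: [-2.193, -2.243, 0.031]
contact_force: [2.3, -0.3, -0.3]
grip_width: 0.0147
```

Run:
```python
from h import *
go([.6475,-.201,.203],91.2)
f=r.grab_frame("side"); crop(f,340,120,540,340,2.7,"s23.png")
f=r.grab_frame("top"); crop(f,330,60,490,280,2.7,"t23.png")
```

```text
t 40.8 pos [ 0.5362 -0.201   0.2032] yaw 91.3 tilt [-0.0167 -0.0114] w 0.0147 F [ 2.3 -0.3 -0.3] j7 1.15
dp units [-0.021  0.927 -0.014] dist mm 111.3 rows 2.3
twist units [-0.008  0.005  0.001] deg [-1.   0.6  0.1]
dp in target axes [-0.019  0.928  0.002]
```

View pics/s23.png

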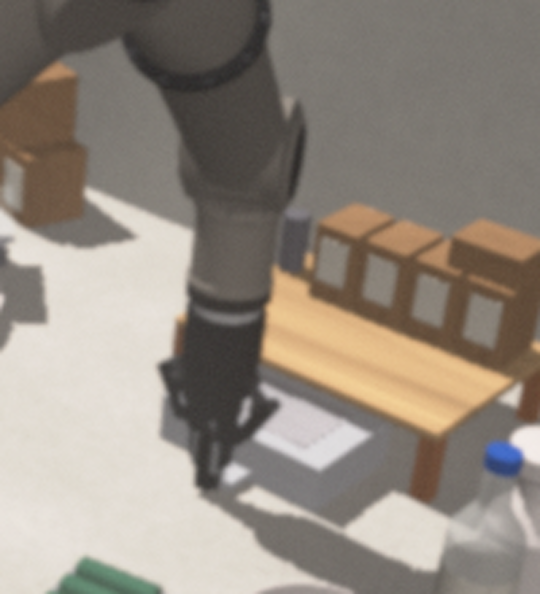

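View pics/t23.png

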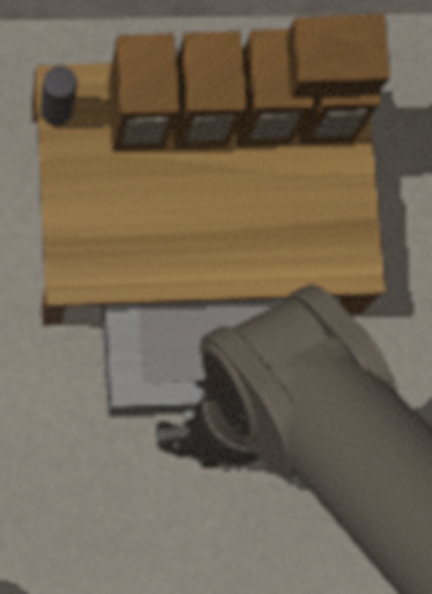

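>>> apply_moves(dp=[[-0.002, 0.06, 0], [-0.002, 0.1, 0], [-0.002, 0.1, 0], [-0.002, 0.1, 0], [-0.002, 0.1, 0], [-0.002, 0.1, 0], [-0.002, 0.1, 0], [0, 0.06, 0], [0, 0, 0]], twist=[[-0.004, 0.001, 0], [-0.004, 0.001, 0], [-0.003, 0.001, 0], [-0.002, 0, 0], [-0.002, 0, 0], [-0.002, 0, 0], [-0.002, 0, 0], [0, 0, 0], [0, 0, 0]], jaw=[255, 255, 255, 255, 255, 255, 255, 255, 255])

```text
clock: 41.8
tcp_pos: [0.6122, -0.2006, 0.2032]
orientation: [-2.195, -2.244, 0.028]
contact_force: [2.1, 0.6, 1.7]
grip_width: 0.015
```

Run:
```python
from h import *
go([.6475,-.201,.203],91.2)
f=r.grab_frame("side"); crop(f,340,120,540,340,2.7,"s24.png")
f=r.grab_frame("top"); crop(f,330,60,490,280,2.7,"t24.png")
```

```text
t 41.8 pos [ 0.6122 -0.2006  0.2032] yaw 91.3 tilt [-0.014  -0.0112] w 0.0150 F [2.1 0.6 1.7] j7 1.18
dp units [-0.01   0.294 -0.002] dist mm 35.3 rows 0.7
twist units [-0.007  0.005  0.001] deg [-0.8  0.6  0.1]
dp in target axes [-0.01   0.294  0.002]
```

View pics/t24.png

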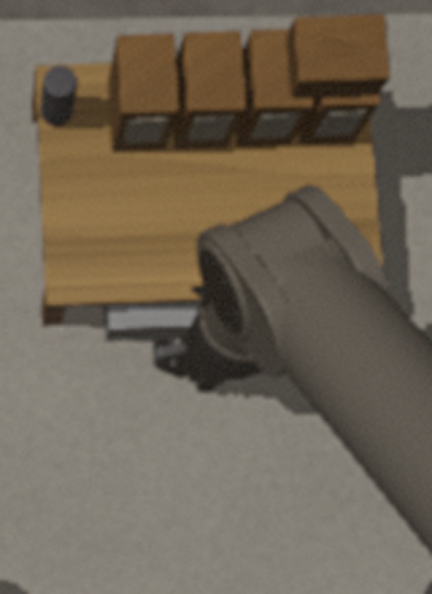

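Run:
```python
from h import *
f=r.grab_frame("top"); crop(f,340,165,430,205,8,"t25.png")
print(onz(f,330+108/2.7-.3,60+334/2.7-.3,.052))
for p in[(45,302),(382,290)]: print(onz(f,330+p[0]/2.7-.3,60+p[1]/2.7-.3,.084))
```

```text
[ 0.64581142 -0.10346751  0.052     ]
[ 0.66909931 -0.04163245  0.084     ]
[ 0.67589251 -0.35917189  0.084     ]
```

View pics/t25.png

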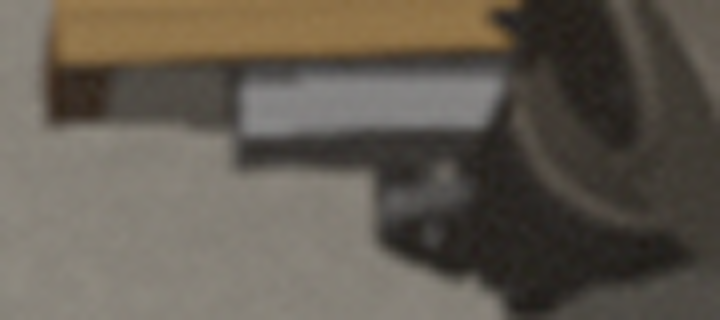

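>>> apply_moves(dp=[[-0.002, 0.06, 0], [-0.002, 0.09, 0], [-0.002, 0.09, 0], [-0.002, 0.07, 0], [0, 0.05, 0], [0, 0, 0], [0, 0, 0]], twist=[[-0.004, 0.001, 0], [-0.003, 0.001, 0], [-0.003, 0, 0], [-0.002, 0, 0], [0, 0, 0], [0, 0, 0], [0, 0, 0]], jaw=[255, 255, 255, 255, 255, 255, 255])

```text
clock: 42.65
tcp_pos: [0.6485, -0.2012, 0.2033]
orientation: [-2.197, -2.245, 0.025]
contact_force: [0.4, 0.5, 0.7]
grip_width: 0.0153
```

Run:
```python
from h import *
go([.650,-.201,.203],91.2)
f=r.grab_frame("side"); crop(f,340,120,540,340,2.7,"s26.png")
f=r.grab_frame("top"); crop(f,340,165,430,205,8,"t26.png")
```

```text
t 42.6 pos [ 0.6485 -0.2012  0.2033] yaw 91.3 tilt [-0.0112 -0.011 ] w 0.0153 F [0.4 0.5 0.7] j7 1.20
dp units [0.001 0.013 0.002] dist mm 1.6 rows 0.0
twist units [-0.005  0.005  0.001] deg [-0.7  0.6  0.1]
dp in target axes [0.001 0.013 0.002]
```

View pics/s26.png

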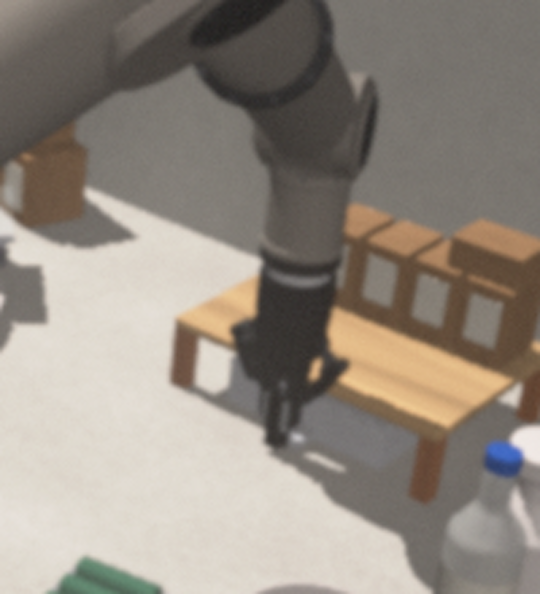

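View pics/t26.png

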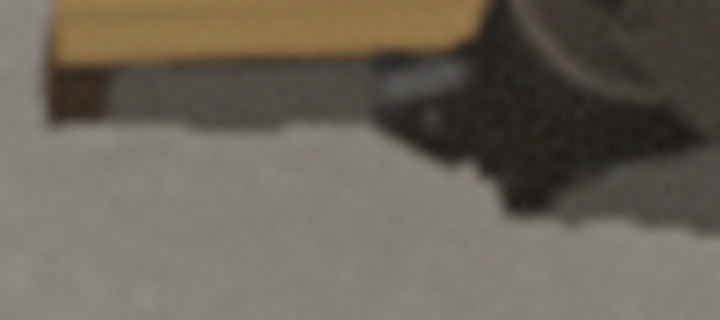

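>>> apply_moves(dp=[[0, 0, 0], [0, 0, 0], [0, 0, 0], [0, 0, 0], [0, 0, 0], [0, 0, -0.2], [0, 0, -0.4], [0, -0.2, -0.4], [0, -0.4, -0.3], [0, -0.4, -0.1], [0, -0.2, 0], [0, 0, 0]], twist=[[0, 0, 0], [0, 0, 0], [0, 0, 0], [0, 0, 0], [0, 0, 0], [0, 0, 0], [0, 0, 0], [0, 0, 0], [0, 0, 0], [0, 0, 0], [0, 0, 0], [0, 0, 0]], jaw=[140, 140, 100, 100, 100, 100, 100, 0, 0, 0, 0, 0])

```text
clock: 43.95
tcp_pos: [0.5104, -0.2028, 0.3686]
orientation: [-2.194, -2.246, 0.039]
contact_force: [0.4, -0.6, -0.1]
grip_width: 0.0848
```

Run:
```python
from h import *
go([.650,-.201,.203],91.2)
f=r.grab_frame("side"); crop(f,390,190,510,320,5,"s27.png")
f=r.grab_frame("top"); crop(f,340,150,480,220,5.7,"t27.png"); cv2.imwrite("pics/t27full.png",f["color"][:,:,::-1])
```

```text
t 44.0 pos [ 0.5104 -0.2028  0.3686] yaw 91.3 tilt [-0.0186 -0.0169] w 0.0848 F [ 0.4 -0.6 -0.1] j7 1.34
dp units [0.01  1.189 1.358] dist mm 216.6 rows 4.4
twist units [-0.009  0.008  0.001] deg [-1.1  0.9  0.1]
dp in target axes [-0.01   1.164  1.38 ]
```

View pics/s27.png

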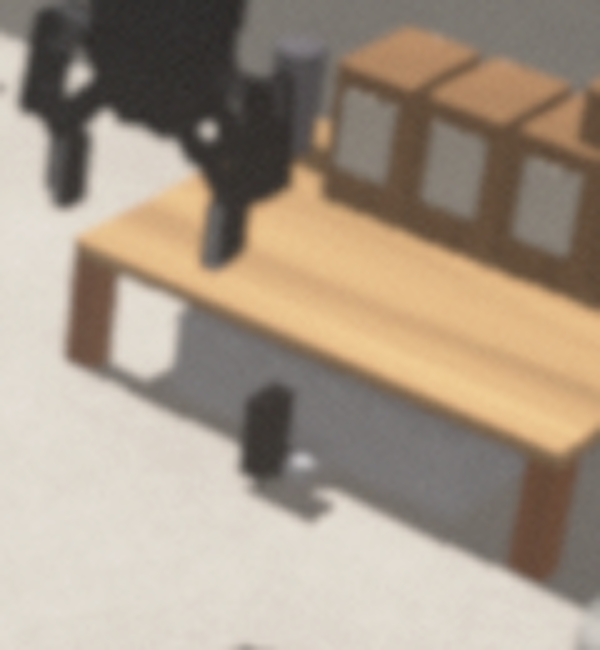

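View pics/t27.png

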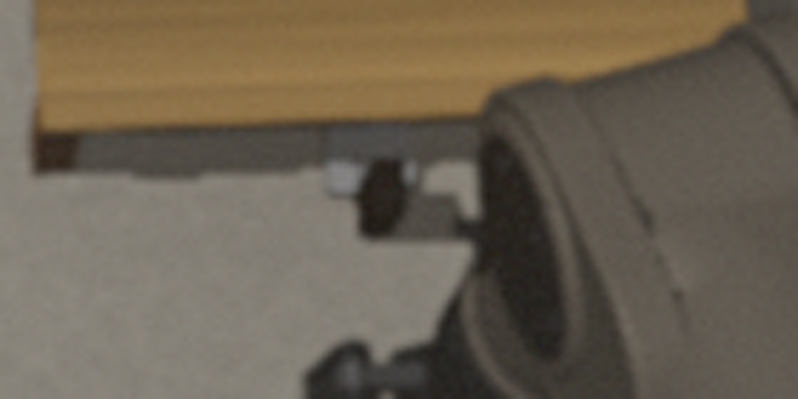

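View pics/t27full.png

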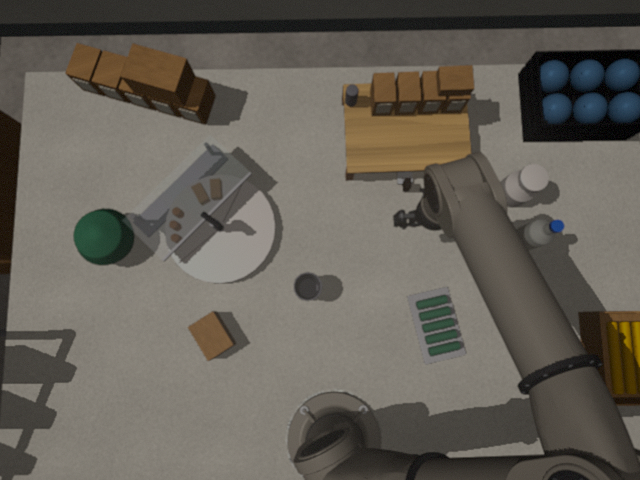

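>>> apply_moves(dp=[[0, -0.1, -0.3], [0.3, -0.1, -0.2], [0.35, -0.1, 0], [0.35, -0.1, 0], [0.35, 0, 0], [0.35, 0, 0], [0.2, 0, 0], [0, 0, 0], [0, 0, 0], [0, 0, 0]], twist=[[0, 0, 0], [0, 0, 0], [0, 0, 0], [0, 0, 0], [0, 0, 0], [0, 0, 0], [0, 0, 0], [0, 0, 0], [0, 0, 0], [0, 0, 0]], jaw=[0, 0, 0, 0, 0, 0, 0, 0, 0, 0])

```text
clock: 45.05
tcp_pos: [0.4687, 0.0339, 0.4307]
orientation: [-2.189, -2.247, 0.007]
contact_force: [0.7, 0.3, -0.3]
grip_width: 0.0858
```

Run:
```python
from h import *
g=r.grab_frame("side"); crop(g,390,190,510,320,5,"s28.png")
f=r.grab_frame("top"); crop(f,340,150,480,220,5.7,"t28.png")
W=cloud(g)
# points of case front face / shelf front face from side depth
S=W[225:310,400:510].reshape(-1,3)
m=(S[:,2]>.012)&(S[:,2]<.040)&(S[:,1]>-.30)&(S[:,1]<-.10)&(S[:,0]<.75)&(S[:,0]>.66)
A=S[m]; print(len(A),A.mean(0),"fit dx/dy",np.polyfit(A[:,1],A[:,0],1), "yrange",np.percentile(A[:,1],[1,99]))
m=(S[:,2]>.074)&(S[:,2]<.082)&(S[:,1]>-.36)&(S[:,1]<-.05)&(S[:,0]<.70)&(S[:,0]>.64)
B=S[m]; print(len(B),B.mean(0),np.polyfit(B[:,1],B[:,0],1))
print(r.get_obs()["tcp_pos"])
```

```text
551 [ 0.69446276 -0.21939357  0.02568473] fit dx/dy [-0.08539754  0.67572709] yrange [-0.29878145 -0.11047677]
291 [ 0.67480512 -0.20990276  0.0787103 ] [-0.00827162  0.67306888]
[0.46856001 0.03311634 0.43051258]
```

View pics/s28.png

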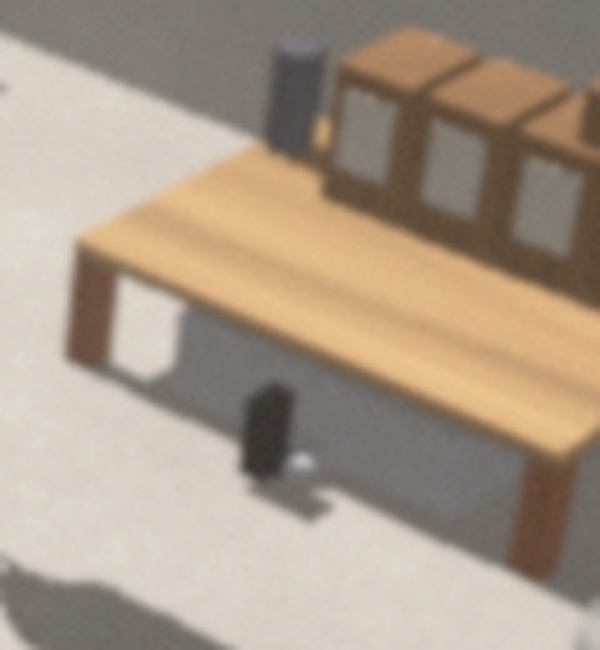

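View pics/t28.png

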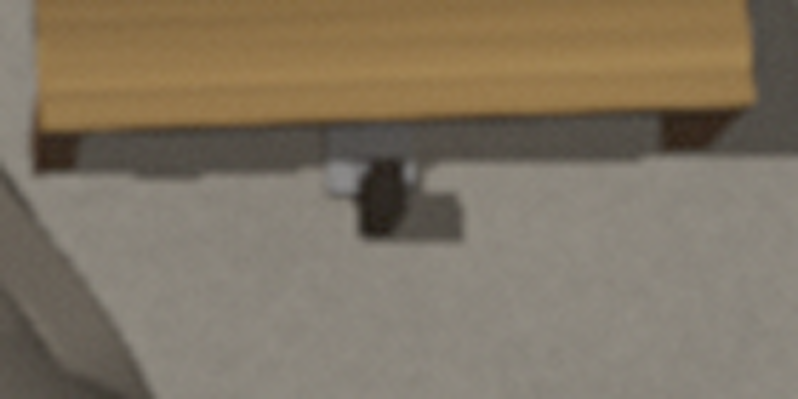

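Run:
```python
from h import *
g=r.grab_frame("side");W=cloud(g);S=W[225:310,400:510].reshape(-1,3)
for a,b in [(-.29,-.25),(-.25,-.22),(-.19,-.16),(-.16,-.12)]:
    m=(S[:,2]>.012)&(S[:,2]<.040)&(S[:,1]>a)&(S[:,1]<b)&(S[:,0]<.75)&(S[:,0]>.66); print(a,b,m.sum(),np.percentile(S[m,0],[10,50,90]).round(4))
m=(S[:,2]>.02)&(S[:,2]<.058)&(S[:,0]>.60)&(S[:,0]<.665)&(S[:,1]<-.1)&(S[:,1]>-.3); print("tab",m.sum(),np.median(S[m],0).round(4),np.percentile(S[m],[5,95],axis=0).round(4))
f=r.grab_frame("top"); print("tab top", onz(f,340+384/5.7-.4,150+193/5.7-.4,.058))
```

```text
-0.29 -0.25 114 [0.6903 0.6938 0.6965]
-0.25 -0.22 91 [0.6826 0.6921 0.6956]
-0.19 -0.16 25 [0.6882 0.6923 0.6965]
-0.16 -0.12 103 [0.6866 0.6902 0.6954]
tab 120 [ 0.6376 -0.2088  0.0411] [[ 0.6304 -0.2135  0.0221]
 [ 0.6564 -0.197   0.0569]]
tab top [ 0.64259301 -0.19918603  0.058     ]
```

```bash
python3 -c "
from bench import r
print(r.hand_in())"
```

```text
the job is handed in; nothing more can be done
None
```

I turned the carousel half a turn by its bar and put all three cutter heads it held upright in the case. I then shut the lid and slid the case by its tab straight in under the shelf. The job is handed in at about 45 s of the 210 s allowed, and no verdict was given.

**Case position:** the last depth and camera checks put the front wall about 17–20 mm behind the shelf's front edge. It was central to within about 1 cm and roughly square to the shelf (within a degree or two). The tab sticks out in front, and the gripper was open and well clear of everything.

**Carousel and heads:** a top view after the last pick showed the carousel's front compartment empty. All three heads were in the case before I shut the lid.

**Lid:** it looked fully shut in both cameras before the slide. Under the shelf I could see it only in part.

**Force:** pressing the lid down peaked at about 45 N on the closed fingertips. The 40 N rule names only the arm and the gripper's body, so I took this as allowed.

**Case shift:** the case had moved about 6 mm by the time the lid was shut, so I measured it again before gripping the tab. The knock that was warned about never showed clearly. I can't say whether that 6 mm was it or came from pressing the lid.

**Bystanders:** they looked in place in the last full top view, but I did not measure them.

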